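# Line the containers up by height on the bottle strip

## Robot

A 7-joint arm with a two-finger parallel gripper is mounted at the origin on a cart in front of the work surface, level with it; the furniture and walls round the work are solid. World frame = base frame: x ahead of the robot, y to its left, z up, the work surface at z = 0. Lengths are in m, angles in rad, forces in N, time in s.
With the tool pointing down it reaches from about 0.425 to 0.8 m from the base axis. Payload 8.3 kg.
Tool frame: the origin (TCP) lies on the centre line of the jaws, within the pads' length; the fingertips stand r.nose_length ahead of it and the grasp point (between the pads) lies 3 mm ahead of it (r.nose_length is the distance from the TCP to the fingertips, in m); z points along the fingers, y is the line along which they close (so a half turn about z gives the same grasp; the last joint's range is limited). The gripper opens to 85 mm and grips with 20 to 120 N. Pads are 22 mm wide; open, the fingers measure 114 mm over their backs; the gripper's body (76 mm by 85 mm) begins 54 mm behind the grasp point. The pads swing forward as they close: fully open they stand 13 mm farther back than shut.
Start: joints at [1.198, 0.383, 0.016, 1.37, -0.006, 1.388, -0.046], TCP at [0.191, -0.595, 0.253] pointing down, gripper open.
Joint ranges: [-2.95, 2.95], [-0.25, 2.06], [-1.52, 1.56], [0.18, 2.33], [-1.44, 4.58], [0.02, 2.06], [-3.01, 3.01]. Speed limits (rad/s): [2.39, 2.39, 3.01, 3.01, 3.14, 3.14, 3.14].

## Interface

Orientations are given as a unit quaternion [x, y, z, w].
In Python, from rig import r gives the robot as it stands.
- The arm moves only by the tool jog_arm, never from a script. Its argument "plan" is a list of rows, each an object of numbers: "tx", "ty", "tz": the shift along the tool's x, y, z in m; "spin": the turn about the tool's z in rad; "claw": the opening, from 0 (shut) to 1 (fully open). A call has 1 to 10 rows; each row is the pose to reach, as a shift and turn from the pose commanded when the call began, along the tool's axes at that moment; what a row does not reach only later rows make up. A row lasts 1/12 s, in which the tool goes at most 41.7 mm and 7.16 degrees, less where a joint would pass 70% of its speed; a pose out of reach is approached as far as the arm can. A call with a gripper value outside its range is refused whole. The fingers move at their own pace and stop on an object; "force" is the grip in N (left out, the last holds). Time passes only in rows, so rows that repeat a pose let the fingers close. It gives the time, the measured TCP pose, the force, the opening and the grip force at its end, in the units of the state.
- r.state(): the state, without advancing time (a new reading comes with each control period).
- r.grab_frame(name): name is "side" or "top"; returns the picture (420x560x3 uint8, red, green, blue); there is no depth.
- r.calibration(name): a dict with "fx", "fy", "cx", "cy" (pixels), "pose" (4x4, takes a point from camera to world coordinates). Camera axes: x right, y down, z forward; pixel columns grow to the right and rows downward; lengths in m; the calibration is good to about 2 mm. A picture is of the moment at which its call begins. calibration takes no time and is no camera call.
- r.close_job(): hands the job in; it is judged then, once.
The state is a dict: "time": time; "qpos": joint angles; "joint_velocities": joint speeds; "tau": joint torques, N m; "position": TCP position; "orientation": TCP orientation; "ft_force": force on the tool from outside, world axes, zero at the start; "wrist_torque": the same for the moment, N m; "finger_gap": opening from 0.0 (shut) to 1.0 (fully open); "gripper_force": force on a finger pad.
Only numpy, scipy, OpenCV 4.12 (cv2) and the standard library are available. Lean on these libraries where they do the work, as an engineer would, in place of code of your own. Each camera call takes 0.05 s, during which the arm holds its last target. There are 200 camera calls.

## Task

Line up the four containers, the white bottle, the brown bottle, the jar and the small carton, on the four steel discs of the grey strip, one upright in the middle of each disc, in order of height: the tallest on the disc next to the white digital timer, then shorter and shorter, with the shortest on the far disc. Never tip a container over, and leave all four standing free and still.

Things in the scene. Friction and masses are not known exactly. Their poses are not given: they have to be found in the camera images.
- white_bottle: the tallest container: white round plastic bottle with a blue cap, 60 mm in diameter, 130 mm tall; straight sides from the bottom up to about 90 mm, then a shoulder narrowing to a 30 mm wide cap (116 to 130 mm up). Loose, about 0.2 kg. Origin at the centre of its underside, z axis up through the cap. Starts upright on the worktop
- brown_bottle: the second tallest: brown round bottle with a black cap and a white label, 54 mm in diameter, 118 mm tall; straight sides up to about 82 mm, then a shoulder narrowing to a 27 mm wide cap (105 to 118 mm up). Loose, about 0.16 kg. Origin at the centre of its underside, z axis up. Starts upright on the worktop
- jar: the third: translucent white specimen jar with screwed-on lid, 64 mm tall; body 47 mm in diameter, lid 51 mm in diameter (the top 12 mm). Loose, light (0.03 kg). Origin at the centre of its underside, z axis up. Starts upright on the worktop
- carton: the shortest: closed white carton, square, 54 x 54 mm and 50 mm tall, its flat sides facing its x and y axes. Loose. Origin at the centre of its underside, z axis up. Starts upright on the worktop, turned by any angle
- pad_a: one of four identical flat round steel discs, 74 mm across, set in a straight row 92 mm apart (centre to centre) along a low fixed grey strip 84 mm wide and 360 mm long. Fixed. Origin on its axis at the disc's underside; its top, on which a container stands, is 2 mm above the origin and 8 mm above the worktop. The letters do not tell its place in the row: the places are mixed at each start
- pad_b: one of four identical flat round steel discs, 74 mm across, set in a straight row 92 mm apart (centre to centre) along a low fixed grey strip 84 mm wide and 360 mm long. Fixed. Origin on its axis at the disc's underside; its top, on which a container stands, is 2 mm above the origin and 8 mm above the worktop. The letters do not tell its place in the row: the places are mixed at each start
- pad_c: one of four identical flat round steel discs, 74 mm across, set in a straight row 92 mm apart (centre to centre) along a low fixed grey strip 84 mm wide and 360 mm long. Fixed. Origin on its axis at the disc's underside; its top, on which a container stands, is 2 mm above the origin and 8 mm above the worktop. The letters do not tell its place in the row: the places are mixed at each start
- pad_d: one of four identical flat round steel discs, 74 mm across, set in a straight row 92 mm apart (centre to centre) along a low fixed grey strip 84 mm wide and 360 mm long. Fixed. Origin on its axis at the disc's underside; its top, on which a container stands, is 2 mm above the origin and 8 mm above the worktop. The letters do not tell its place in the row: the places are mixed at each start
- timer: white digital timer with a display and three buttons, standing upright, fixed, 22 mm thick, 66 mm long along the row (its y axis) and 62 mm tall; origin at the centre of its underside. It stands in line with the row of discs, past one end (which end varies), its centre 82 mm from the centre of the nearest disc. Past the other end lies a grey round push counter, 65 x 55 mm and 18 mm high, fixed, likewise 82 mm from the last disc
Things that resemble listed ones, but are neither listed nor needed, are in the scene too. Several things have the shape of the brown_bottle; the one meant has the colours described above.

How it is judged:
By the outcome, as a careful person would: the job done as asked, in the order asked, and still so for the second after the job is handed in, with the robot touching nothing.
It also fails if it takes over 112 s, if anything falls off the work surface, if the arm or the gripper's body presses on something with over 40 N, if the wrist force passes 120 N, or if a joint passes its speed limit or range.

## Working session

There is one attempt and no reset: what is moved stays moved. The work goes in short steps, Python scripts to look and compute and a tool call to move; the robot and the scene stay as the last step left them, time stands still between calls to the robot, and variables do not carry over. Pictures are saved under pics/ and viewed, at most 14 in all, crops included, and the job is handed in when it is done.

Besides the shell and the picture viewer there is one more tool, called after ">>>" as a command line: name --argument value ..., lists and objects as JSON in quotes. jog_arm: Moves the arm, as the interface text tells. Its arguments: {"type":"object","properties":{"plan":{"type":"array"},"force":{"type":"number"}},"required":["plan"]}

```bash
ls; mkdir -p pics; python3 - <<'E'
from rig import r
import cv2,numpy as np
for n in("side","top"):
    im=r.grab_frame(n); cv2.imwrite(f"pics/{n}0.png",im[:,:,::-1])
    c=r.calibration(n); print(n,c["fx"],c["fy"],c["cx"],c["cy"]);print(np.round(c["pose"],4))
s=r.state()
print(r.nose_length,s)
E
```

```text
pics
side 473.82803713634206 473.82803713634206 277.0297457499564 206.78803087705768
[[-9.995e-01 -2.510e-02  1.800e-02  4.949e-01]
 [-3.090e-02  8.277e-01 -5.604e-01  6.051e-01]
 [-8.000e-04 -5.607e-01 -8.280e-01  9.481e-01]
 [ 0.000e+00  0.000e+00  0.000e+00  1.000e+00]]
top 396.1374803984009 396.1374803984009 283.91509976995184 211.49659404436736
[[ 0.0323 -0.9786  0.2032  0.2667]
 [-0.9995 -0.0305  0.0119 -0.0399]
 [-0.0055 -0.2035 -0.9791  1.1673]
 [ 0.      0.      0.      1.    ]]
0.022 {'time': 0.1, 'qpos': array([ 1.19811333,  0.38419931,  0.0163649 ,  1.37101454, -0.00630735,
        1.38821412, -0.04650075]), 'joint_velocities': array([-0.00033647,  0.00021566, -0.0005829 , -0.00257125, -0.00113857,
        0.00026908, -0.00045598]), 'tau': array([ 5.01780189e-03, -6.29127860e+01,  8.48809853e-01, -3.72757673e+01,
        1.69830053e-02,  1.04943200e-02, -6.66313554e-05]), 'position': array([ 0.19045369, -0.59484885,  0.2523662 ]), 'orientation': array([ 9.88022409e-01,  1.54307877e-01, -1.45841818e-04, -8.81276747e-04]), 'ft_force': array([-0.3148782 , -0.14914508, -0.12722554]), 'wrist_torque': array([ 0.0329304 ,  0.0006184 , -0.03128703]), 'gripper_force': 0.0, 'finger_gap': 1.0084082184306713}
```

View pics/top0.png

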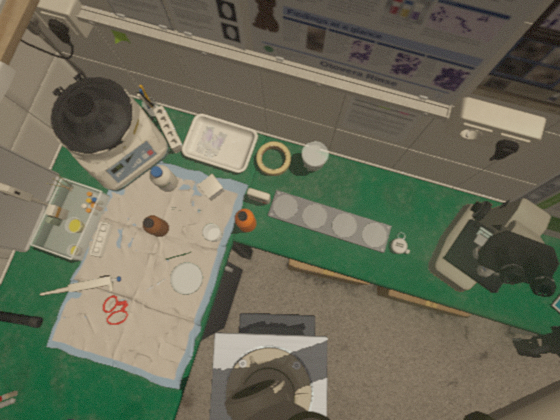

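View pics/side0.png

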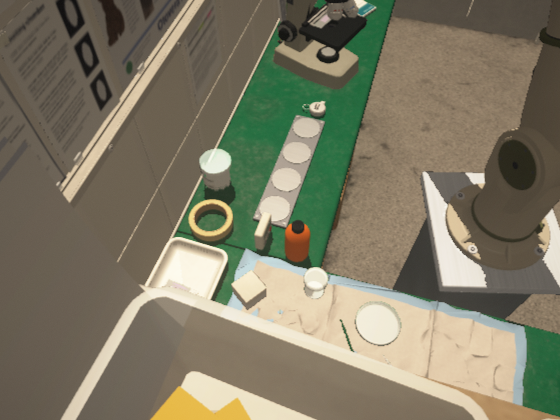

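Top view: timer (258,197), discs (285,206) to (375,235), counter (400,243); white bottle (163,177), carton (210,186), jar (212,232). The bottle shapes are at (154,226), which is brown, and (246,219), which is orange. I'll check those two in an enlarged crop.

```bash
cat > h.py <<'E'
from rig import r
import cv2,numpy as np
def ray(n,u,v,z):
    c=r.calibration(n);P=np.array(c["pose"])
    d=P[:3,:3]@[(u-c["cx"])/c["fx"],(v-c["cy"])/c["fy"],1];o=P[:3,3]
    return o+d*(z-o[2])/d[2]
def proj(n,p):
    c=r.calibration(n);P=np.array(c["pose"])
    q=P[:3,:3].T@(np.array(p)-P[:3,3]);return np.array([c["fx"]*q[0]/q[2]+c["cx"],c["fy"]*q[1]/q[2]+c["cy"]])
E
python3 - <<'E'
from h import *
im=cv2.imread("pics/top0.png")
a=cv2.resize(im[155:255,135:268],None,fx=6,fy=6,interpolation=cv2.INTER_CUBIC);cv2.imwrite("pics/c1.png",a)
b=cv2.resize(im[180:260,240:420],None,fx=4.4,fy=4.4,interpolation=cv2.INTER_CUBIC);cv2.imwrite("pics/c2.png",b)
for n,u,v,z in [("disc",285,206,.008),("disc",315,217,.008),("disc",345,224,.008),("disc",375,235,.008),("timer",258,197,.06),("white",157,170,.13),("brown",149,220,.118),("jar",212,232,.064),("carton",210,184,.05),("orange",244,213,.118)]: print(n,ray("top",u,v,z).round(3))
E
```

```text
disc [ 0.524 -0.028  0.008]
disc [ 0.493 -0.119  0.008]
disc [ 0.475 -0.208  0.008]
disc [ 0.445 -0.297  0.008]
timer [0.537 0.05  0.06 ]
white [0.587 0.324 0.13 ]
brown [0.45  0.336 0.118]
jar [0.43  0.174 0.064]
carton [0.574 0.193 0.05 ]
orange [0.477 0.081 0.118]
```

View pics/c1.png

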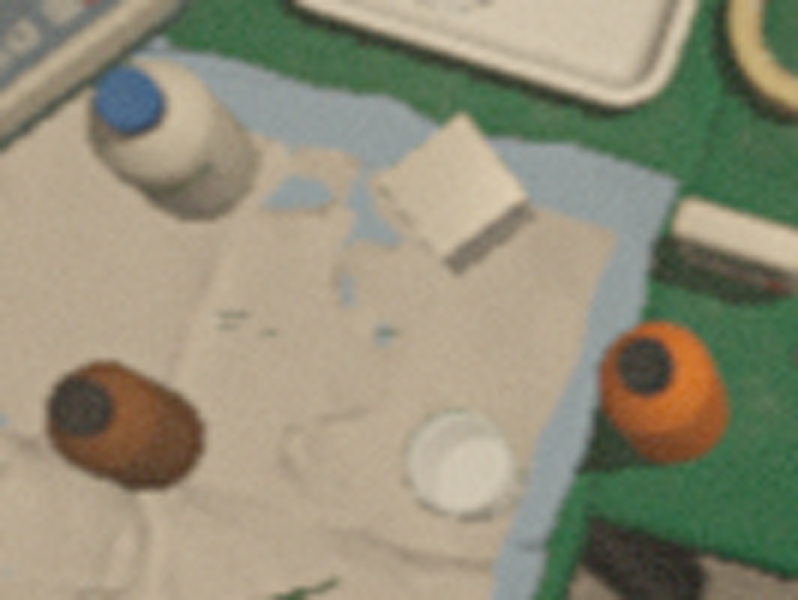

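View pics/c2.png

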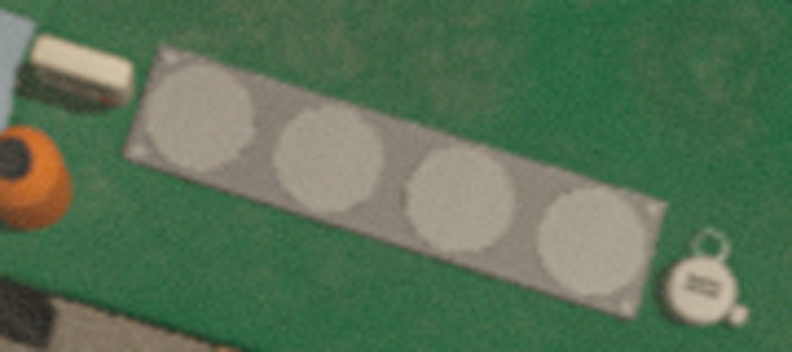

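The crop confirms it: the bottle at (154,226) is brown with a black cap, so it is the brown bottle. The one at (246,219) is orange, so a decoy. The cup by the wall at (314,155) is also not needed. The timer is beside the disc at (285,206). Next I'll measure precisely with masks in both views.

```bash
cat > m.py <<'E'
from h import *
def blobs(n,mask,z,amin=30):
    N,l,s,c=cv2.connectedComponentsWithStats(mask.astype(np.uint8)*255)
    return [(c[i].round(1),int(s[i,4]),ray(n,*c[i],z).round(4)) for i in range(1,N) if s[i,4]>=amin]
E
python3 - <<'E'
from m import *
D={}
for n in("top","side"):
    im=cv2.imread(f"pics/{n}0.png");im=cv2.medianBlur(im,3);hsv=cv2.cvtColor(im,cv2.COLOR_BGR2HSV)
    def roi(x0,y0,x1,y1):
        m=np.zeros(im.shape[:2],bool);m[y0:y1,x0:x1]=1;return m
    R=roi(268,188,392,252) if n=="top" else roi(255,114,328,222)
    v=hsv[...,2]; low=(hsv[...,1]<70)&R
    t,_=cv2.threshold(v[low].reshape(-1,1),0,255,cv2.THRESH_OTSU)
    print(n,"otsu",t)
    b=[x for x in blobs(n,cv2.erode((low&(v>t)).astype(np.uint8),np.ones((3,3))),.008,100)]
    for x in b: print(x)
    if n=="top":
        H,S,V=cv2.split(hsv)
        print("blue",blobs(n,(H>100)&(H<125)&(S>110)&roi(145,160,170,185),.13))
        print("blk",blobs(n,(V<75)&(S<130)&roi(140,212,158,235),.118), V[222,148],S[222,148],V[230,160],S[230,160])
        for z,p in((.05,(165.8,155)),(.05,(151.7,165)),(.1,(165.8,155)),(.1,(151.7,165))): print("machine",z,ray(n,*p,z).round(3))
        for q in((460,113),(525,200),(458,258),(372,185)): print("cart",ray(n,135+q[0]/6-.5,155+q[1]/6-.5,.05).round(4))
        print("jar",ray(n,135+460/6-.5,155+462/6-.5,.064).round(4))
for nm,p in(("jar",(.43,.174,.064)),("carton",(.574,.193,.05))): print(nm,proj("side",p))
im=cv2.imread("pics/side0.png")
cv2.imwrite("pics/c3.png",cv2.resize(im[225:325,215:345],None,fx=6,fy=6,interpolation=cv2.INTER_CUBIC))
E
```

```text
top otsu 145.0
(array([284.9, 206.2]), 358, array([ 0.5237, -0.0282,  0.008 ]))
(array([314.3, 215.6]), 372, array([ 0.4977, -0.1167,  0.008 ]))
(array([344.4, 224.8]), 382, array([ 0.4726, -0.2064,  0.008 ]))
(array([374.2, 234.4]), 399, array([ 0.4467, -0.2941,  0.008 ]))
blue []
blk [(array([147.8, 222.4]), 45, array([0.4431, 0.3387, 0.118 ]))] 75 58 104 135
machine 0.05 [0.659 0.33  0.05 ]
machine 0.05 [0.627 0.369 0.05 ]
machine 0.1 [0.642 0.314 0.1  ]
machine 0.1 [0.611 0.351 0.1  ]
cart [0.6066 0.1914 0.05  ]
cart [0.5635 0.1567 0.05  ]
cart [0.5335 0.1873 0.05  ]
cart [0.5688 0.2318 0.05  ]
jar [0.4318 0.1766 0.064 ]
side otsu 192.0
(array([306. , 127.3]), 305, array([ 0.445 , -0.2927,  0.008 ]))
(array([296.4, 152. ]), 369, array([ 0.4704, -0.2044,  0.008 ]))
(array([285.8, 178.7]), 433, array([ 0.496 , -0.1162,  0.008 ]))
(array([273.8, 208.3]), 533, array([ 0.5228, -0.0264,  0.008 ]))
jar [315.48203802 275.22731672]
carton [245.18986988 284.66952653]
```

View pics/c3.png

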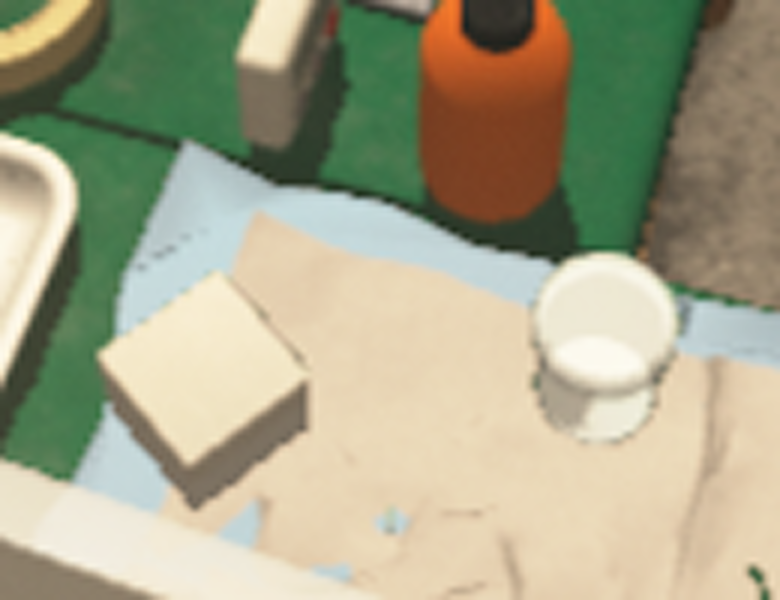

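Side crop: carton top corners at crop (218,272), (307,380), (190,465), (98,355), and the jar lid centred near crop (607,322). I'll combine both views and loosen the blue threshold.

```bash
python3 - <<'E'
from m import *
C=[ray("side",215+a/6-.5,225+b/6-.5,.05)[:2] for a,b in((218,272),(307,380),(190,465),(98,355))]
T=[ray("top",135+a/6-.5,155+b/6-.5,.05)[:2] for a,b in((460,113),(525,200),(458,258),(372,185))]
for P in(C,T):
    (c,s,a)=cv2.minAreaRect(np.float32(P)*1000);print("carton",np.mean(P,0).round(4),np.round(s),round(a,1))
    print([np.degrees(np.arctan2(*(P[(i+1)%4]-P[i])[::-1])).round(1) for i in range(4)])
print("jar side",ray("side",215+607/6-.5,225+320/6-.5,.064).round(4))
im=cv2.imread("pics/top0.png");H,S,V=cv2.split(cv2.cvtColor(im,cv2.COLOR_BGR2HSV))
m=np.zeros(H.shape,bool);m[160:182,146:166]=1
print(H[172,156],S[172,156],V[172,156],blobs("top",m&(H>95)&(H<130)&(S>80),.13))
m[:]=0;m[212:235,140:155]=1
print(blobs("top",m&(V<80)&(S<105),.118,15),ray("top",148.2,222.2,.118))
E
```

```text
carton [0.5673 0.195 ] [51. 52.] 39.9
[np.float64(129.5), np.float64(40.2), np.float64(-48.8), np.float64(-140.1)]
carton [0.5681 0.1918] [56. 55.] 43.1
[np.float64(-141.1), np.float64(134.4), np.float64(51.6), np.float64(-46.9)]
jar side [0.4297 0.1799 0.064 ]
105 110 132 [(array([156. , 171.3]), 78, array([0.5835, 0.3262, 0.13  ]))]
[(array([148. , 222.4]), 65, array([0.4431, 0.3382, 0.118 ]))] [0.44365974 0.33759286 0.118     ]
```

```bash
cat > pl.py <<'E'
from h import *
def plan(p,phi,way,step=.040,claw=None,dphi=.12):
    """way: list of (x,y,z,phi[,rows]); prints call-wise rows in tool axes of each call's start"""
    rows=[];q=np.array(p,float);f=phi
    for w in way:
        t=np.array(w[:3]);n=int(max(np.ceil(np.linalg.norm(t-q)/step),np.ceil(abs(w[3]-f)/dphi),1))
        rows+=[(q+(t-q)*i/n,f+(w[3]-f)*i/n) for i in range(1,n+1)];q=t;f=w[3]
    q=np.array(p,float);f=phi
    for k in range(0,len(rows),10):
        c,s=np.cos(f),np.sin(f);out=[]
        for (x,g) in rows[k:k+10]:
            d=x-q;tr=dict(tx=round(c*d[0]+s*d[1],4),ty=round(s*d[0]-c*d[1],4),tz=round(-d[2],4))
            if abs(g-f)>1e-4: tr["spin"]=round(f-g,4)
            if claw is not None: tr["claw"]=claw
            out.append(tr)
        q,f=rows[min(k+9,len(rows)-1)];print(str(out).replace("'",'"').replace(" ",""))
def now():
    s=r.state();o=s["orientation"];return s["position"],2*np.arctan2(o[1],o[0])
E
python3 - <<'E'
from pl import *
p,f=now();g=np.radians(73.8)
print(p,f)
plan(p,f,[(.22,-.42,.25,f+.25),(.36,-.28,.25,f+.7),(.45,-.1,.25,g),(.49,.1,.25,g),(.583,.327,.25,g)],claw=1)
E
```

```text
[ 0.19045369 -0.59484885  0.2523662 ] 0.3098539281601124
[{"tx":np.float64(0.0163),"ty":np.float64(-0.0315),"tz":np.float64(0.0005),"spin":np.float64(-0.05),"claw":1},{"tx":np.float64(0.0326),"ty":np.float64(-0.063),"tz":np.float64(0.0009),"spin":np.float64(-0.1),"claw":1},{"tx":np.float64(0.0489),"ty":np.float64(-0.0945),"tz":np.float64(0.0014),"spin":np.float64(-0.15),"claw":1},{"tx":np.float64(0.0652),"ty":np.float64(-0.126),"tz":np.float64(0.0019),"spin":np.float64(-0.2),"claw":1},{"tx":np.float64(0.0815),"ty":np.float64(-0.1575),"tz":np.float64(0.0024),"spin":np.float64(-0.25),"claw":1},{"tx":np.float64(0.1167),"ty":np.float64(-0.1756),"tz":np.float64(0.0024),"spin":np.float64(-0.34),"claw":1},{"tx":np.float64(0.1519),"ty":np.float64(-0.1938),"tz":np.float64(0.0024),"spin":np.float64(-0.43),"claw":1},{"tx":np.float64(0.1871),"ty":np.float64(-0.2119),"tz":np.float64(0.0024),"spin":np.float64(-0.52),"claw":1},{"tx":np.float64(0.2223),"ty":np.float64(-0.23),"tz":np.float64(0.0024),"spin":np.float64(-0.61),"claw":1},{"tx":np.float64(0.2575),"ty":np.float64(-0.2482),"tz":np.float64(0
[... 1164 characters left out ...]
np.float64(-0.0029),"tz":np.float64(-0.0),"claw":1},{"tx":np.float64(0.0677),"ty":np.float64(-0.0058),"tz":np.float64(-0.0),"claw":1},{"tx":np.float64(0.1026),"ty":np.float64(-0.0021),"tz":np.float64(-0.0),"claw":1},{"tx":np.float64(0.1374),"ty":np.float64(0.0016),"tz":np.float64(-0.0),"claw":1},{"tx":np.float64(0.1723),"ty":np.float64(0.0053),"tz":np.float64(-0.0),"claw":1},{"tx":np.float64(0.2071),"ty":np.float64(0.009),"tz":np.float64(-0.0),"claw":1},{"tx":np.float64(0.242),"ty":np.float64(0.0128),"tz":np.float64(-0.0),"claw":1},{"tx":np.float64(0.2768),"ty":np.float64(0.0165),"tz":np.float64(-0.0),"claw":1},{"tx":np.float64(0.3117),"ty":np.float64(0.0202),"tz":np.float64(-0.0),"claw":1}]
```

>>> jog_arm --plan '[{"tx": 0.016, "ty": -0.032, "spin": -0.05}, {"tx": 0.032, "ty": -0.064, "spin": -0.1}, {"tx": 0.048, "ty": -0.096, "spin": -0.15}, {"tx": 0.064, "ty": -0.128, "spin": -0.2}, {"tx": 0.08, "ty": -0.16, "spin": -0.25}, {"tx": 0.116, "ty": -0.178, "spin": -0.34}, {"tx": 0.152, "ty": -0.196, "spin": -0.43}, {"tx": 0.188, "ty": -0.214, "spin": -0.52}, {"tx": 0.224, "ty": -0.232, "spin": -0.61}, {"tx": 0.26, "ty": -0.25, "spin": -0.7}]'

```text
invalid input
```

>>> jog_arm --plan '[{"tx": 0.033, "ty": -0.003, "spin": -0.05}, {"tx": 0.066, "ty": -0.006, "spin": -0.1}, {"tx": 0.1, "ty": -0.01, "spin": -0.15}, {"tx": 0.133, "ty": -0.013, "spin": -0.2}, {"tx": 0.166, "ty": -0.016, "spin": -0.24}, {"tx": 0.2, "ty": -0.02, "spin": -0.279}, {"tx": 0.233, "ty": -0.032, "spin": -0.279}, {"tx": 0.265, "ty": -0.044, "spin": -0.279}, {"tx": 0.297, "ty": -0.056, "spin": -0.279}, {"tx": 0.33, "ty": -0.068, "spin": -0.279}]'

```text
invalid input
```

>>> jog_arm --plan '[{"tx": 0.016, "ty": -0.032, "tz": 0, "spin": -0.05, "claw": 1}, {"tx": 0.032, "ty": -0.064, "tz": 0, "spin": -0.1, "claw": 1}, {"tx": 0.048, "ty": -0.096, "tz": 0, "spin": -0.15, "claw": 1}, {"tx": 0.064, "ty": -0.128, "tz": 0, "spin": -0.2, "claw": 1}, {"tx": 0.08, "ty": -0.16, "tz": 0, "spin": -0.25, "claw": 1}, {"tx": 0.116, "ty": -0.178, "tz": 0, "spin": -0.34, "claw": 1}, {"tx": 0.152, "ty": -0.196, "tz": 0, "spin": -0.43, "claw": 1}, {"tx": 0.188, "ty": -0.214, "tz": 0, "spin": -0.52, "claw": 1}, {"tx": 0.224, "ty": -0.232, "tz": 0, "spin": -0.61, "claw": 1}, {"tx": 0.26, "ty": -0.25, "tz": 0, "spin": -0.7, "claw": 1}]'

```text
time: 0.93
position: [0.3627, -0.2761, 0.2533]
orientation: [0.874, 0.486, -0.0, 0.0]
ft_force: [0.5, -0.6, -0.6]
finger_gap: 1.0
gripper_force: 0.0
```

>>> jog_arm --plan '[{"tx": 0.033, "ty": -0.003, "tz": 0, "spin": -0.05, "claw": 1}, {"tx": 0.066, "ty": -0.006, "tz": 0, "spin": -0.1, "claw": 1}, {"tx": 0.1, "ty": -0.01, "tz": 0, "spin": -0.15, "claw": 1}, {"tx": 0.133, "ty": -0.013, "tz": 0, "spin": -0.2, "claw": 1}, {"tx": 0.166, "ty": -0.016, "tz": 0, "spin": -0.24, "claw": 1}, {"tx": 0.2, "ty": -0.02, "tz": 0, "spin": -0.279, "claw": 1}, {"tx": 0.233, "ty": -0.032, "tz": 0, "spin": -0.279, "claw": 1}, {"tx": 0.265, "ty": -0.044, "tz": 0, "spin": -0.279, "claw": 1}, {"tx": 0.297, "ty": -0.056, "tz": 0, "spin": -0.279, "claw": 1}, {"tx": 0.33, "ty": -0.068, "tz": 0, "spin": -0.279, "claw": 1}]'

```text
time: 1.77
position: [0.4797, 0.0392, 0.2532]
orientation: [0.8, 0.601, -0.0, -0.0]
ft_force: [0.9, 0.0, -0.4]
finger_gap: 1.001
gripper_force: 0.0
```

```bash
cat > go.py <<'E'
import sys
from pl import *
p,f=now();c,s=np.cos(f),np.sin(f);print("p",p.round(4),"phi",np.degrees(f).round(2),"t",r.state()["time"])
for a in sys.argv[1:]:
    d=np.array(eval(a))-p;print(a,"tx %.4f ty %.4f tz %.4f len %.3f"%(c*d[0]+s*d[1],s*d[0]-c*d[1],-d[2],np.linalg.norm(d)))
E
python3 go.py .583,.327,.25 .583,.327,.084
```

```text
p [0.4797 0.0392 0.2532] phi 73.82 t 1.7667
.583,.327,.25 tx 0.3052 ty 0.0190 tz 0.0032 len 0.306
.583,.327,.084 tx 0.3052 ty 0.0190 tz 0.1692 len 0.349
```

>>> jog_arm --plan '[{"tx": 0.038, "ty": 0.002, "tz": 0, "spin": 0, "claw": 1}, {"tx": 0.076, "ty": 0.005, "tz": 0, "spin": 0, "claw": 1}, {"tx": 0.114, "ty": 0.007, "tz": 0, "spin": 0, "claw": 1}, {"tx": 0.152, "ty": 0.01, "tz": 0, "spin": 0, "claw": 1}, {"tx": 0.19, "ty": 0.012, "tz": 0, "spin": 0, "claw": 1}, {"tx": 0.228, "ty": 0.014, "tz": 0, "spin": 0, "claw": 1}, {"tx": 0.266, "ty": 0.017, "tz": 0, "spin": 0, "claw": 1}, {"tx": 0.305, "ty": 0.019, "tz": 0, "spin": 0, "claw": 1}, {"tx": 0.305, "ty": 0.019, "tz": 0, "spin": 0, "claw": 1}, {"tx": 0.305, "ty": 0.019, "tz": 0, "spin": 0, "claw": 1}]'

```text
time: 2.6
position: [0.5817, 0.3286, 0.2512]
orientation: [0.798, 0.603, -0.001, -0.001]
ft_force: [-0.4, -0.2, -1.1]
finger_gap: 0.999
gripper_force: 0.0
```

```bash
python3 go.py .583,.327,.16 .583,.327,.084; python3 -c "
from h import *
im=r.grab_frame('top');cv2.imwrite('pics/t1.png',cv2.resize(im[60:260,60:320,::-1],None,fx=3,fy=3))"
```

```text
p [0.5817 0.3286 0.2512] phi 74.12 t 2.6
.583,.327,.16 tx -0.0012 ty 0.0017 tz 0.0912 len 0.091
.583,.327,.084 tx -0.0012 ty 0.0017 tz 0.1672 len 0.167
```

View pics/t1.png

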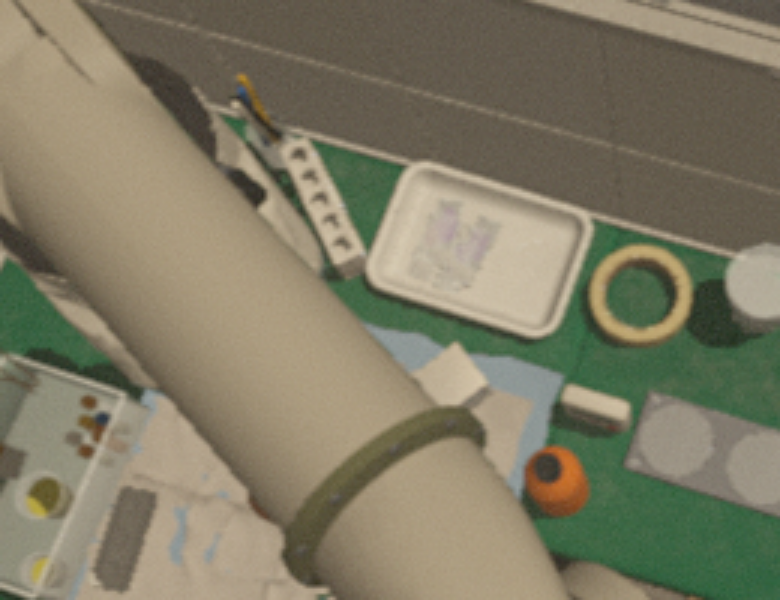

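The arm hides the white bottle. The balance's front edge is near the bottle, so I'll turn the jaws roughly parallel to that edge before going down.

>>> jog_arm --plan '[{"tx": -0.001, "ty": 0.002, "tz": 0.022, "spin": 0.12, "claw": 1}, {"tx": -0.001, "ty": 0.002, "tz": 0.045, "spin": 0.24, "claw": 1}, {"tx": -0.001, "ty": 0.002, "tz": 0.068, "spin": 0.36, "claw": 1}, {"tx": -0.001, "ty": 0.002, "tz": 0.091, "spin": 0.48, "claw": 1}, {"tx": -0.001, "ty": 0.002, "tz": 0.091, "spin": 0.5, "claw": 1}, {"tx": -0.001, "ty": 0.002, "tz": 0.091, "spin": 0.5, "claw": 1}]'

```text
time: 3.15
position: [0.5847, 0.3217, 0.162]
orientation: [0.923, 0.384, -0.001, 0.001]
ft_force: [0.6, 0.6, 0.4]
finger_gap: 0.998
gripper_force: 0.0
```

```bash
python3 go.py .583,.327,.084
```

```text
p [0.5847 0.3217 0.162 ] phi 45.19 t 3.15
.583,.327,.084 tx 0.0026 ty -0.0050 tz 0.0780 len 0.078
```

>>> jog_arm --plan '[{"tx": 0, "ty": 0, "tz": 0, "spin": 0, "claw": 1}, {"tx": 0, "ty": 0, "tz": 0, "spin": 0, "claw": 1}, {"tx": 0, "ty": 0, "tz": 0, "spin": 0, "claw": 1}]'

```text
time: 3.4
position: [0.5855, 0.3242, 0.1644]
orientation: [0.923, 0.385, 0.001, -0.0]
ft_force: [0.2, 1.1, -0.2]
finger_gap: 0.996
gripper_force: 0.0
```

```bash
python3 go.py .583,.327,.084
```

```text
p [0.5855 0.3242 0.1644] phi 45.28 t 3.4
.583,.327,.084 tx 0.0003 ty -0.0037 tz 0.0804 len 0.080
```

>>> jog_arm --plan '[{"tx": 0, "ty": -0.004, "tz": 0.015, "spin": 0, "claw": 1}, {"tx": 0, "ty": -0.004, "tz": 0.03, "spin": 0, "claw": 1}, {"tx": 0, "ty": -0.004, "tz": 0.045, "spin": 0, "claw": 1}, {"tx": 0, "ty": -0.004, "tz": 0.06, "spin": 0, "claw": 1}, {"tx": 0, "ty": -0.004, "tz": 0.07, "spin": 0, "claw": 1}, {"tx": 0, "ty": -0.004, "tz": 0.077, "spin": 0, "claw": 1}, {"tx": 0, "ty": -0.004, "tz": 0.077, "spin": 0, "claw": 1}, {"tx": 0, "ty": -0.004, "tz": 0.077, "spin": 0, "claw": 1}, {"tx": 0, "ty": -0.004, "tz": 0.077, "spin": 0, "claw": 1}]'

```text
time: 4.15
position: [0.5824, 0.3272, 0.0865]
orientation: [0.923, 0.384, 0.001, -0.0]
ft_force: [0.2, 0.9, 0.6]
finger_gap: 1.002
gripper_force: 0.0
```

```bash
python3 go.py .583,.327,.084;python3 -c "
from h import *
im=r.grab_frame('top');cv2.imwrite('pics/t2.png',cv2.resize(im[60:260,60:320,::-1],None,fx=3,fy=3))"
```

```text
p [0.5824 0.3272 0.0865] phi 45.2 t 4.15
.583,.327,.084 tx 0.0003 ty 0.0005 tz 0.0025 len 0.003
```

Position is good and there's no contact force. I'll close at 84 mm, check the grip, then lift.

>>> jog_arm --plan '[{"tx": 0, "ty": 0.0005, "tz": 0.002, "spin": 0, "claw": 0.5}, {"tx": 0, "ty": 0.0005, "tz": 0.002, "spin": 0, "claw": 0.5}, {"tx": 0, "ty": 0.0005, "tz": 0.002, "spin": 0, "claw": 0.5}, {"tx": 0, "ty": 0.0005, "tz": 0.002, "spin": 0, "claw": 0.5}, {"tx": 0, "ty": 0.0005, "tz": 0.002, "spin": 0, "claw": 0.5}, {"tx": 0, "ty": 0.0005, "tz": 0.002, "spin": 0, "claw": 0.5}, {"tx": 0, "ty": 0.0005, "tz": 0.002, "spin": 0, "claw": 0.5}, {"tx": 0, "ty": 0.0005, "tz": 0.002, "spin": 0, "claw": 0.5}]' --force 40

```text
time: 4.87
position: [0.5825, 0.3266, 0.084]
orientation: [0.923, 0.384, 0.001, -0.0]
ft_force: [-0.8, 0.1, 5.8]
finger_gap: 0.681
gripper_force: 43.3
```

>>> jog_arm --plan '[{"tx": 0, "ty": 0, "tz": -0.01, "spin": 0, "claw": 0.5}, {"tx": 0, "ty": 0, "tz": -0.025, "spin": 0, "claw": 0.5}, {"tx": 0, "ty": 0, "tz": -0.045, "spin": 0, "claw": 0.5}, {"tx": 0, "ty": 0, "tz": -0.07, "spin": 0, "claw": 0.5}, {"tx": 0, "ty": 0, "tz": -0.095, "spin": 0, "claw": 0.5}, {"tx": 0, "ty": 0, "tz": -0.12, "spin": 0, "claw": 0.5}, {"tx": 0, "ty": 0, "tz": -0.14, "spin": 0, "claw": 0.5}, {"tx": 0, "ty": 0, "tz": -0.15, "spin": 0, "claw": 0.5}, {"tx": 0, "ty": 0, "tz": -0.15, "spin": 0, "claw": 0.5}]'

```text
time: 5.62
position: [0.5828, 0.327, 0.2361]
orientation: [0.923, 0.384, 0.002, -0.0]
ft_force: [0.6, 0.8, -1.8]
finger_gap: 0.68
gripper_force: 43.4
```

```bash
python3 go.py .5232,-.0273,.234
```

```text
p [0.5828 0.327  0.2361] phi 45.19 t 5.6167
.5232,-.0273,.234 tx -0.2934 ty 0.2074 tz 0.0021 len 0.359
```

>>> jog_arm --plan '[{"tx": -0.012, "ty": 0.008, "tz": 0, "spin": -0.03, "claw": 0.5}, {"tx": -0.035, "ty": 0.025, "tz": 0, "spin": -0.08, "claw": 0.5}, {"tx": -0.067, "ty": 0.047, "tz": 0, "spin": -0.14, "claw": 0.5}, {"tx": -0.1, "ty": 0.071, "tz": 0, "spin": -0.2, "claw": 0.5}, {"tx": -0.133, "ty": 0.094, "tz": 0, "spin": -0.26, "claw": 0.5}, {"tx": -0.166, "ty": 0.117, "tz": 0, "spin": -0.32, "claw": 0.5}, {"tx": -0.199, "ty": 0.141, "tz": 0, "spin": -0.38, "claw": 0.5}, {"tx": -0.232, "ty": 0.164, "tz": 0, "spin": -0.44, "claw": 0.5}, {"tx": -0.265, "ty": 0.187, "tz": 0, "spin": -0.48, "claw": 0.5}, {"tx": -0.288, "ty": 0.204, "tz": 0, "spin": -0.5, "claw": 0.5}]'

```text
time: 6.45
position: [0.5221, -0.0263, 0.2314]
orientation: [0.8, 0.6, -0.002, -0.001]
ft_force: [1.1, -0.1, -2.7]
finger_gap: 0.679
gripper_force: 43.4
```

>>> jog_arm --plan '[{"tx": -0.006, "ty": -0.001, "tz": 0.01, "spin": 0, "claw": 0.5}, {"tx": -0.006, "ty": -0.001, "tz": 0.03, "spin": 0, "claw": 0.5}, {"tx": -0.006, "ty": -0.001, "tz": 0.05, "spin": 0, "claw": 0.5}, {"tx": -0.006, "ty": -0.001, "tz": 0.07, "spin": 0, "claw": 0.5}, {"tx": -0.006, "ty": -0.001, "tz": 0.09, "spin": 0, "claw": 0.5}, {"tx": -0.006, "ty": -0.001, "tz": 0.1, "spin": 0, "claw": 0.5}, {"tx": -0.006, "ty": -0.001, "tz": 0.1, "spin": 0, "claw": 0.5}, {"tx": -0.006, "ty": -0.001, "tz": 0.1, "spin": 0, "claw": 0.5}, {"tx": -0.006, "ty": -0.001, "tz": 0.1, "spin": 0, "claw": 0.5}]'

```text
time: 7.2
position: [0.5219, -0.027, 0.1341]
orientation: [0.799, 0.601, 0.0, 0.0]
ft_force: [-0.3, 0.9, -1.2]
finger_gap: 0.677
gripper_force: 43.4
```

```bash
python3 go.py .5232,-.0273,.093;python3 -c "
from h import *
a=r.grab_frame('top')[120:300,180:420,::-1];b=r.grab_frame('side')[60:300,190:350,::-1]
a=cv2.resize(a,(480,360));b=cv2.resize(b,(320,480));o=np.zeros((480,800,3),np.uint8);o[:360,:480]=a;o[:,480:]=b
cv2.imwrite('pics/p1.png',o)"
```

```text
p [ 0.5219 -0.027   0.1341] phi 73.86 t 7.2
.5232,-.0273,.093 tx 0.0000 ty 0.0013 tz 0.0411 len 0.041
```

View pics/p1.png

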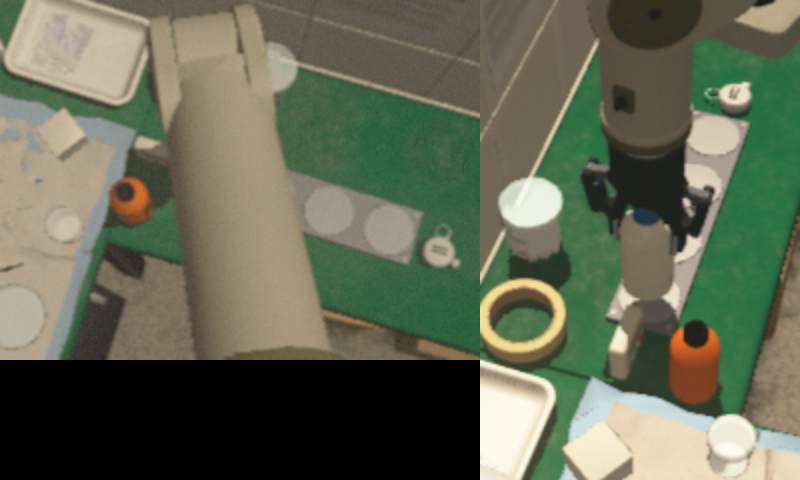

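The white bottle is held upright above the first disc (side-view inset, bottle at about (648,255)). Setting it down.

>>> jog_arm --plan '[{"tx": 0, "ty": 0.001, "tz": 0.015, "spin": 0, "claw": 0.5}, {"tx": 0, "ty": 0.001, "tz": 0.026, "spin": 0, "claw": 0.5}, {"tx": 0, "ty": 0.001, "tz": 0.033, "spin": 0, "claw": 0.5}, {"tx": 0, "ty": 0.001, "tz": 0.038, "spin": 0, "claw": 0.5}, {"tx": 0, "ty": 0.001, "tz": 0.041, "spin": 0, "claw": 0.5}, {"tx": 0, "ty": 0.001, "tz": 0.041, "spin": 0, "claw": 0.5}, {"tx": 0, "ty": 0.001, "tz": 0.041, "spin": 0, "claw": 0.5}, {"tx": 0, "ty": 0.001, "tz": 0.041, "spin": 0, "claw": 0.5}]'

```text
time: 7.97
position: [0.5226, -0.0275, 0.0926]
orientation: [0.799, 0.601, 0.0, 0.0]
ft_force: [-0.3, 0.2, -1.2]
finger_gap: 0.678
gripper_force: 43.4
```

>>> jog_arm --plan '[{"tx": 0, "ty": 0, "tz": 0.001, "spin": 0, "claw": 0.5}, {"tx": 0, "ty": 0, "tz": 0.002, "spin": 0, "claw": 0.5}, {"tx": 0, "ty": 0, "tz": 0.002, "spin": 0, "claw": 0.5}, {"tx": 0, "ty": 0, "tz": 0.002, "spin": 0, "claw": 0.5}]'

```text
time: 8.3
position: [0.5228, -0.0272, 0.0918]
orientation: [0.799, 0.601, 0.0, 0.001]
ft_force: [-6.2, 0.4, 12.8]
finger_gap: 0.673
gripper_force: 44.7
```

>>> jog_arm --plan '[{"tx": 0, "ty": 0, "tz": -0.001, "spin": 0, "claw": 0.5}, {"tx": 0, "ty": 0, "tz": -0.001, "spin": 0, "claw": 0.75}, {"tx": 0, "ty": 0, "tz": -0.001, "spin": 0, "claw": 1}, {"tx": 0, "ty": 0, "tz": -0.001, "spin": 0, "claw": 1}, {"tx": 0, "ty": 0, "tz": -0.001, "spin": 0, "claw": 1}, {"tx": 0, "ty": 0, "tz": -0.001, "spin": 0, "claw": 1}, {"tx": 0, "ty": 0, "tz": -0.001, "spin": 0, "claw": 1}]'

```text
time: 8.88
position: [0.5223, -0.0275, 0.0912]
orientation: [0.799, 0.601, -0.0, -0.0]
ft_force: [-0.3, -0.4, -0.6]
finger_gap: 0.999
gripper_force: 0.0
```

>>> jog_arm --plan '[{"tx": 0, "ty": 0, "tz": -0.015, "spin": 0, "claw": 1}, {"tx": 0, "ty": 0, "tz": -0.04, "spin": 0, "claw": 1}, {"tx": 0, "ty": 0, "tz": -0.07, "spin": 0, "claw": 1}, {"tx": 0, "ty": 0, "tz": -0.1, "spin": 0, "claw": 1}, {"tx": 0, "ty": 0, "tz": -0.13, "spin": 0, "claw": 1}, {"tx": 0, "ty": 0, "tz": -0.145, "spin": 0, "claw": 1}, {"tx": 0, "ty": 0, "tz": -0.145, "spin": 0, "claw": 1}]'

```text
time: 9.47
position: [0.5243, -0.0272, 0.2405]
orientation: [0.799, 0.601, 0.002, 0.002]
ft_force: [1.2, 0.8, -0.1]
finger_gap: 1.0
gripper_force: 0.0
```

```bash
python3 go.py .443,.339,.235 .443,.339,.073
```

```text
p [ 0.5243 -0.0272  0.2405] phi 73.85 t 9.4667
.443,.339,.235 tx 0.3292 ty -0.1799 tz 0.0055 len 0.375
.443,.339,.073 tx 0.3292 ty -0.1799 tz 0.1675 len 0.411
```

>>> jog_arm --plan '[{"tx": 0.033, "ty": -0.018, "tz": 0, "spin": 0, "claw": 1}, {"tx": 0.066, "ty": -0.036, "tz": 0, "spin": 0, "claw": 1}, {"tx": 0.099, "ty": -0.054, "tz": 0, "spin": 0, "claw": 1}, {"tx": 0.132, "ty": -0.072, "tz": 0, "spin": 0, "claw": 1}, {"tx": 0.165, "ty": -0.09, "tz": 0, "spin": 0, "claw": 1}, {"tx": 0.198, "ty": -0.108, "tz": 0, "spin": 0, "claw": 1}, {"tx": 0.231, "ty": -0.126, "tz": 0, "spin": 0, "claw": 1}, {"tx": 0.264, "ty": -0.144, "tz": 0, "spin": 0, "claw": 1}, {"tx": 0.297, "ty": -0.162, "tz": 0, "spin": 0, "claw": 1}, {"tx": 0.329, "ty": -0.18, "tz": 0, "spin": 0, "claw": 1}]'

```text
time: 10.3
position: [0.4402, 0.34, 0.2354]
orientation: [0.8, 0.601, -0.0, 0.0]
ft_force: [0.6, -0.6, 0.5]
finger_gap: 0.999
gripper_force: 0.0
```

>>> jog_arm --plan '[{"tx": 0, "ty": 0, "tz": 0.02, "spin": 0, "claw": 1}, {"tx": 0, "ty": 0, "tz": 0.04, "spin": 0, "claw": 1}, {"tx": 0, "ty": 0, "tz": 0.06, "spin": 0, "claw": 1}, {"tx": 0, "ty": 0, "tz": 0.08, "spin": 0, "claw": 1}, {"tx": 0, "ty": 0, "tz": 0.08, "spin": 0, "claw": 1}, {"tx": 0, "ty": 0, "tz": 0.08, "spin": 0, "claw": 1}, {"tx": 0, "ty": 0, "tz": 0.08, "spin": 0, "claw": 1}, {"tx": 0, "ty": 0, "tz": 0.08, "spin": 0, "claw": 1}]'

```text
time: 10.97
position: [0.4415, 0.3392, 0.1577]
orientation: [0.799, 0.601, 0.001, -0.0]
ft_force: [-0.3, 0.4, -0.1]
finger_gap: 0.999
gripper_force: 0.0
```

```bash
python3 go.py .443,.339,.073;python3 - <<'E'
from m import *
out=np.zeros((560,800,3),np.uint8)
a=r.grab_frame('top');b=r.grab_frame('side')
cv2.imwrite('pics/t3.png',a[:,:,::-1]);cv2.imwrite('pics/s3.png',b[:,:,::-1])
out[:400,:400]=cv2.resize(a[150:250,230:330,::-1],(400,400));out[:400,400:]=cv2.resize(b[140:240,220:320,::-1],(400,400))
cv2.imwrite('pics/p2.png',out)
for n in('top','side'): print(n,proj(n,(.5232,-.0273,.138)),proj(n,(.5232,-.0273,.008)))
E
```

```text
p [0.4415 0.3392 0.1577] phi 73.84 t 10.9667
.443,.339,.073 tx 0.0003 ty 0.0015 tz 0.0847 len 0.085
top [284.41749513 195.8238648 ] [284.60207538 206.33155558]
side [273.2961248 174.464098 ] [273.69664205 208.00631934]
```

View pics/p2.png

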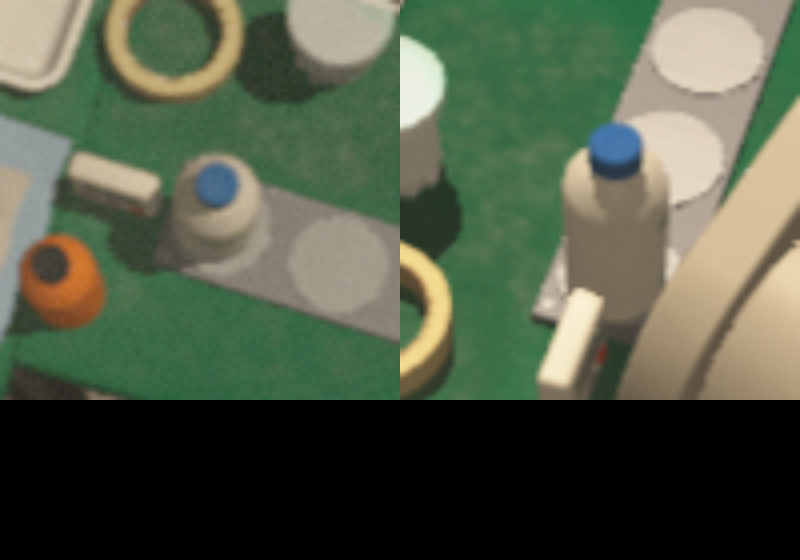

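The white bottle stands centred on disc 1: cap at (284.1,195.5) in top against 284.4,195.8 expected, and (273.6,174.4) in side against 273.3,174.5. On to the brown bottle.

>>> jog_arm --plan '[{"tx": 0, "ty": 0.0015, "tz": 0.018, "spin": 0, "claw": 1}, {"tx": 0, "ty": 0.0015, "tz": 0.036, "spin": 0, "claw": 1}, {"tx": 0, "ty": 0.0015, "tz": 0.054, "spin": 0, "claw": 1}, {"tx": 0, "ty": 0.0015, "tz": 0.07, "spin": 0, "claw": 1}, {"tx": 0, "ty": 0.0015, "tz": 0.08, "spin": 0, "claw": 1}, {"tx": 0, "ty": 0.0015, "tz": 0.084, "spin": 0, "claw": 1}, {"tx": 0, "ty": 0.0015, "tz": 0.084, "spin": 0, "claw": 1}, {"tx": 0, "ty": 0.0015, "tz": 0.084, "spin": 0, "claw": 1}]'

```text
time: 11.73
position: [0.4428, 0.3386, 0.0732]
orientation: [0.799, 0.601, 0.001, -0.0]
ft_force: [-0.7, -0.3, 0.2]
finger_gap: 1.001
gripper_force: 0.0
```

>>> jog_arm --plan '[{"tx": 0, "ty": 0, "tz": 0, "spin": 0, "claw": 0.4}, {"tx": 0, "ty": 0, "tz": 0, "spin": 0, "claw": 0.4}, {"tx": 0, "ty": 0, "tz": 0, "spin": 0, "claw": 0.4}, {"tx": 0, "ty": 0, "tz": 0, "spin": 0, "claw": 0.4}, {"tx": 0, "ty": 0, "tz": 0, "spin": 0, "claw": 0.4}, {"tx": 0, "ty": 0, "tz": 0, "spin": 0, "claw": 0.4}, {"tx": 0, "ty": 0, "tz": 0, "spin": 0, "claw": 0.4}, {"tx": 0, "ty": 0, "tz": 0, "spin": 0, "claw": 0.4}, {"tx": 0, "ty": 0, "tz": 0, "spin": 0, "claw": 0.4}]' --force 40

```text
time: 12.48
position: [0.4428, 0.3386, 0.0734]
orientation: [0.799, 0.601, 0.001, 0.0]
ft_force: [-0.4, -1.4, 6.2]
finger_gap: 0.609
gripper_force: 41.4
```

>>> jog_arm --plan '[{"tx": 0, "ty": 0, "tz": -0.01, "spin": 0, "claw": 0.4}, {"tx": 0, "ty": 0, "tz": -0.025, "spin": 0, "claw": 0.4}, {"tx": 0, "ty": 0, "tz": -0.045, "spin": 0, "claw": 0.4}, {"tx": 0, "ty": 0, "tz": -0.07, "spin": 0, "claw": 0.4}, {"tx": 0, "ty": 0, "tz": -0.095, "spin": 0, "claw": 0.4}, {"tx": 0, "ty": 0, "tz": -0.12, "spin": 0, "claw": 0.4}, {"tx": 0, "ty": 0, "tz": -0.145, "spin": 0, "claw": 0.4}, {"tx": 0, "ty": 0, "tz": -0.158, "spin": 0, "claw": 0.4}, {"tx": 0, "ty": 0, "tz": -0.158, "spin": 0, "claw": 0.4}]'

```text
time: 13.23
position: [0.4432, 0.3395, 0.2343]
orientation: [0.799, 0.601, 0.003, 0.0]
ft_force: [0.3, -0.2, -1.3]
finger_gap: 0.614
gripper_force: 42.5
```

```bash
python3 go.py .4968,-.1165,.23
```

```text
p [0.4432 0.3395 0.2343] phi 73.86 t 13.2333
.4968,-.1165,.23 tx -0.4231 ty 0.1782 tz 0.0043 len 0.459
```

>>> jog_arm --plan '[{"tx": -0.012, "ty": 0.005, "tz": 0, "spin": 0, "claw": 0.4}, {"tx": -0.036, "ty": 0.015, "tz": 0, "spin": 0, "claw": 0.4}, {"tx": -0.07, "ty": 0.029, "tz": 0, "spin": 0, "claw": 0.4}, {"tx": -0.105, "ty": 0.044, "tz": 0, "spin": 0, "claw": 0.4}, {"tx": -0.14, "ty": 0.059, "tz": 0, "spin": 0, "claw": 0.4}, {"tx": -0.175, "ty": 0.074, "tz": 0, "spin": 0, "claw": 0.4}, {"tx": -0.21, "ty": 0.088, "tz": 0, "spin": 0, "claw": 0.4}, {"tx": -0.245, "ty": 0.103, "tz": 0, "spin": 0, "claw": 0.4}, {"tx": -0.28, "ty": 0.118, "tz": 0, "spin": 0, "claw": 0.4}, {"tx": -0.315, "ty": 0.133, "tz": 0, "spin": 0, "claw": 0.4}]'

```text
time: 14.07
position: [0.4817, -0.0034, 0.2295]
orientation: [0.799, 0.601, -0.001, -0.0]
ft_force: [0.9, 0.1, -1.6]
finger_gap: 0.614
gripper_force: 42.5
```

>>> jog_arm --plan '[{"tx": -0.035, "ty": 0.015, "tz": 0, "spin": 0, "claw": 0.4}, {"tx": -0.07, "ty": 0.029, "tz": 0, "spin": 0, "claw": 0.4}, {"tx": -0.095, "ty": 0.04, "tz": 0, "spin": 0, "claw": 0.4}, {"tx": -0.108, "ty": 0.045, "tz": 0.01, "spin": 0, "claw": 0.4}, {"tx": -0.108, "ty": 0.045, "tz": 0.03, "spin": 0, "claw": 0.4}, {"tx": -0.108, "ty": 0.045, "tz": 0.055, "spin": 0, "claw": 0.4}, {"tx": -0.108, "ty": 0.045, "tz": 0.08, "spin": 0, "claw": 0.4}, {"tx": -0.108, "ty": 0.045, "tz": 0.105, "spin": 0, "claw": 0.4}, {"tx": -0.108, "ty": 0.045, "tz": 0.115, "spin": 0, "claw": 0.4}, {"tx": -0.108, "ty": 0.045, "tz": 0.115, "spin": 0, "claw": 0.4}]'

```text
time: 14.9
position: [0.4933, -0.1166, 0.1121]
orientation: [0.799, 0.601, -0.002, -0.003]
ft_force: [-0.3, -0.3, -1.5]
finger_gap: 0.612
gripper_force: 42.5
```

>>> jog_arm --plan '[{"tx": 0, "ty": 0, "tz": 0, "spin": 0, "claw": 0.4}, {"tx": 0, "ty": 0, "tz": 0, "spin": 0, "claw": 0.4}, {"tx": 0, "ty": 0, "tz": 0, "spin": 0, "claw": 0.4}]'

```text
time: 15.15
position: [0.4968, -0.1176, 0.1169]
orientation: [0.799, 0.601, 0.001, 0.001]
ft_force: [0.1, 0.5, -2.2]
finger_gap: 0.611
gripper_force: 42.5
```

```bash
python3 go.py .4968,-.1165,.0815
```

```text
p [ 0.4968 -0.1176  0.1169] phi 73.86 t 15.15
.4968,-.1165,.0815 tx 0.0011 ty -0.0003 tz 0.0354 len 0.035
```

>>> jog_arm --plan '[{"tx": 0.001, "ty": 0, "tz": 0.012, "spin": 0, "claw": 0.4}, {"tx": 0.001, "ty": 0, "tz": 0.022, "spin": 0, "claw": 0.4}, {"tx": 0.001, "ty": 0, "tz": 0.029, "spin": 0, "claw": 0.4}, {"tx": 0.001, "ty": 0, "tz": 0.033, "spin": 0, "claw": 0.4}, {"tx": 0.001, "ty": 0, "tz": 0.035, "spin": 0, "claw": 0.4}, {"tx": 0.001, "ty": 0, "tz": 0.036, "spin": 0, "claw": 0.4}, {"tx": 0.001, "ty": 0, "tz": 0.036, "spin": 0, "claw": 0.4}, {"tx": 0.001, "ty": 0, "tz": 0.036, "spin": 0, "claw": 0.4}, {"tx": 0.001, "ty": 0, "tz": 0.036, "spin": 0, "claw": 0.4}]'

```text
time: 15.9
position: [0.4952, -0.1166, 0.0813]
orientation: [0.799, 0.601, -0.001, -0.0]
ft_force: [-16.6, 1.9, 30.7]
finger_gap: 0.614
gripper_force: 46.3
```

Contact is a little firm, so I'll ease up 1 mm and then release.

>>> jog_arm --plan '[{"tx": 0, "ty": 0, "tz": -0.001, "spin": 0, "claw": 0.4}, {"tx": 0, "ty": 0, "tz": -0.0015, "spin": 0, "claw": 0.4}, {"tx": 0, "ty": 0, "tz": -0.0015, "spin": 0, "claw": 0.4}]'

```text
time: 16.15
position: [0.4958, -0.1167, 0.0814]
orientation: [0.799, 0.601, -0.0, 0.0]
ft_force: [-5.1, 1.0, 9.7]
finger_gap: 0.61
gripper_force: 43.9
```

>>> jog_arm --plan '[{"tx": 0, "ty": 0, "tz": -0.0005, "spin": 0, "claw": 0.5}, {"tx": 0, "ty": 0, "tz": -0.0005, "spin": 0, "claw": 0.75}, {"tx": 0, "ty": 0, "tz": -0.0005, "spin": 0, "claw": 1}, {"tx": 0, "ty": 0, "tz": -0.0005, "spin": 0, "claw": 1}, {"tx": 0, "ty": 0, "tz": -0.0005, "spin": 0, "claw": 1}, {"tx": 0, "ty": 0, "tz": -0.0005, "spin": 0, "claw": 1}, {"tx": 0, "ty": 0, "tz": -0.0005, "spin": 0, "claw": 1}]'

```text
time: 16.73
position: [0.496, -0.1167, 0.0812]
orientation: [0.799, 0.601, 0.0, -0.0]
ft_force: [0.1, 0.3, 0.8]
finger_gap: 1.003
gripper_force: 0.0
```

>>> jog_arm --plan '[{"tx": 0, "ty": 0, "tz": -0.015, "spin": 0, "claw": 1}, {"tx": 0, "ty": 0, "tz": -0.04, "spin": 0, "claw": 1}, {"tx": 0, "ty": 0, "tz": -0.07, "spin": 0, "claw": 1}, {"tx": 0, "ty": 0, "tz": -0.1, "spin": 0, "claw": 1}, {"tx": 0, "ty": 0, "tz": -0.13, "spin": 0, "claw": 1}, {"tx": 0, "ty": 0, "tz": -0.155, "spin": 0, "claw": 1}, {"tx": 0, "ty": 0, "tz": -0.155, "spin": 0, "claw": 1}]'

```text
time: 17.32
position: [0.4985, -0.1168, 0.2419]
orientation: [0.799, 0.601, 0.003, 0.003]
ft_force: [-0.1, -0.1, -0.4]
finger_gap: 1.005
gripper_force: 0.0
```

```bash
python3 go.py .4307,.178,.24 .4307,.178,.057
```

```text
p [ 0.4985 -0.1168  0.2419] phi 73.85 t 17.3167
.4307,.178,.24 tx 0.2643 ty -0.1471 tz 0.0019 len 0.303
.4307,.178,.057 tx 0.2643 ty -0.1471 tz 0.1849 len 0.355
```

>>> jog_arm --plan '[{"tx": 0.033, "ty": -0.018, "tz": 0, "spin": 0, "claw": 1}, {"tx": 0.066, "ty": -0.037, "tz": 0, "spin": 0, "claw": 1}, {"tx": 0.099, "ty": -0.055, "tz": 0, "spin": 0, "claw": 1}, {"tx": 0.132, "ty": -0.074, "tz": 0, "spin": 0, "claw": 1}, {"tx": 0.165, "ty": -0.092, "tz": 0, "spin": 0, "claw": 1}, {"tx": 0.198, "ty": -0.11, "tz": 0, "spin": 0, "claw": 1}, {"tx": 0.231, "ty": -0.129, "tz": 0, "spin": 0, "claw": 1}, {"tx": 0.264, "ty": -0.147, "tz": 0, "spin": 0, "claw": 1}, {"tx": 0.264, "ty": -0.147, "tz": 0.03, "spin": 0, "claw": 1}, {"tx": 0.264, "ty": -0.147, "tz": 0.06, "spin": 0, "claw": 1}]'

```text
time: 18.15
position: [0.4284, 0.1812, 0.177]
orientation: [0.798, 0.603, 0.002, 0.001]
ft_force: [1.0, -1.4, -1.2]
finger_gap: 1.002
gripper_force: 0.0
```

>>> jog_arm --plan '[{"tx": 0, "ty": 0, "tz": 0.03, "spin": 0, "claw": 1}, {"tx": 0, "ty": 0, "tz": 0.05, "spin": 0, "claw": 1}, {"tx": 0, "ty": 0, "tz": 0.06, "spin": 0, "claw": 1}, {"tx": 0, "ty": 0, "tz": 0.06, "spin": 0, "claw": 1}, {"tx": 0, "ty": 0, "tz": 0.06, "spin": 0, "claw": 1}, {"tx": 0, "ty": 0, "tz": 0.06, "spin": 0, "claw": 1}, {"tx": 0, "ty": 0, "tz": 0.06, "spin": 0, "claw": 1}]'

```text
time: 18.73
position: [0.4292, 0.1782, 0.1178]
orientation: [0.8, 0.601, 0.001, 0.001]
ft_force: [-0.6, 0.2, 0.5]
finger_gap: 1.003
gripper_force: 0.0
```

```bash
python3 go.py .4307,.178,.057;python3 - <<'E'
from m import *
out=np.zeros((400,800,3),np.uint8)
a=r.grab_frame('top');b=r.grab_frame('side')
out[:,:400]=cv2.resize(a[150:250,260:360,::-1],(400,400));out[:,400:]=cv2.resize(b[120:220,230:330,::-1],(400,400))
cv2.imwrite('pics/p3.png',out)
for n,o in(('top',(260,150)),('side',(130,120))): print(n,(proj(n,(.4968,-.1165,.126))-o)*4)
E
```

```text
p [0.4292 0.1782 0.1178] phi 73.83 t 18.7333
.4307,.178,.057 tx 0.0002 ty 0.0015 tz 0.0608 len 0.061
top [229.09757619 229.71200904]
side [624.91958531 108.89949511]
```

View pics/p3.png

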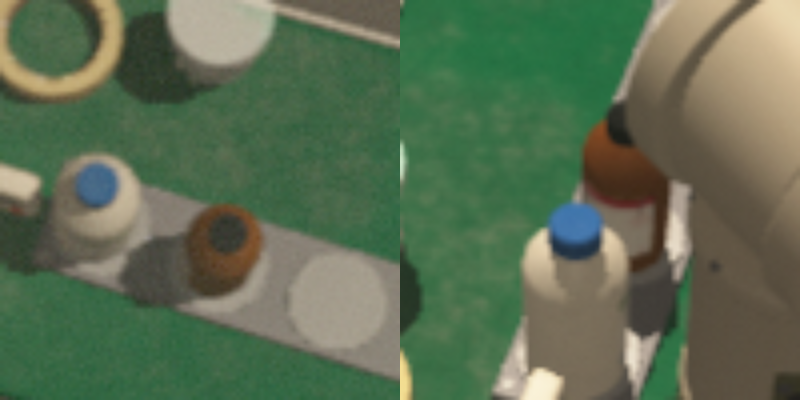

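The brown bottle is centred on disc 2: cap at crop (229,230) against (229.1,229.7) expected, and its white label is visible. Now the jar, gripped at the lid.

>>> jog_arm --plan '[{"tx": 0, "ty": 0.0015, "tz": 0.015, "spin": 0, "claw": 1}, {"tx": 0, "ty": 0.0015, "tz": 0.03, "spin": 0, "claw": 1}, {"tx": 0, "ty": 0.0015, "tz": 0.045, "spin": 0, "claw": 1}, {"tx": 0, "ty": 0.0015, "tz": 0.057, "spin": 0, "claw": 1}, {"tx": 0, "ty": 0.0015, "tz": 0.063, "spin": 0, "claw": 1}, {"tx": 0, "ty": 0.0015, "tz": 0.063, "spin": 0, "claw": 1}, {"tx": 0, "ty": 0.0015, "tz": 0.063, "spin": 0, "claw": 1}, {"tx": 0, "ty": 0.0015, "tz": 0.063, "spin": 0, "claw": 1}]'

```text
time: 19.5
position: [0.4302, 0.1777, 0.0541]
orientation: [0.799, 0.601, 0.001, 0.0]
ft_force: [0.4, 0.7, 0.2]
finger_gap: 0.998
gripper_force: 0.0
```

>>> jog_arm --plan '[{"tx": 0, "ty": 0, "tz": 0, "spin": 0, "claw": 0.4}, {"tx": 0, "ty": 0, "tz": 0, "spin": 0, "claw": 0.4}, {"tx": 0, "ty": 0, "tz": 0, "spin": 0, "claw": 0.4}, {"tx": 0, "ty": 0, "tz": 0, "spin": 0, "claw": 0.4}, {"tx": 0, "ty": 0, "tz": 0, "spin": 0, "claw": 0.4}, {"tx": 0, "ty": 0, "tz": 0, "spin": 0, "claw": 0.4}, {"tx": 0, "ty": 0, "tz": 0, "spin": 0, "claw": 0.4}, {"tx": 0, "ty": 0, "tz": 0, "spin": 0, "claw": 0.4}, {"tx": 0, "ty": 0, "tz": 0, "spin": 0, "claw": 0.4}]' --force 25

```text
time: 20.25
position: [0.4301, 0.1776, 0.0539]
orientation: [0.799, 0.601, 0.0, 0.0]
ft_force: [-1.2, -0.4, 7.1]
finger_gap: 0.586
gripper_force: 25.3
```

>>> jog_arm --plan '[{"tx": 0, "ty": 0, "tz": -0.01, "spin": 0, "claw": 0.4}, {"tx": 0, "ty": 0, "tz": -0.025, "spin": 0, "claw": 0.4}, {"tx": 0, "ty": 0, "tz": -0.045, "spin": 0, "claw": 0.4}, {"tx": 0, "ty": 0, "tz": -0.07, "spin": 0, "claw": 0.4}, {"tx": 0, "ty": 0, "tz": -0.095, "spin": 0, "claw": 0.4}, {"tx": 0, "ty": 0, "tz": -0.12, "spin": 0, "claw": 0.4}, {"tx": 0, "ty": 0, "tz": -0.145, "spin": 0, "claw": 0.4}, {"tx": 0, "ty": 0, "tz": -0.165, "spin": 0, "claw": 0.4}, {"tx": 0, "ty": 0, "tz": -0.165, "spin": 0, "claw": 0.4}]'

```text
time: 21.0
position: [0.4313, 0.1786, 0.2229]
orientation: [0.799, 0.601, 0.003, 0.001]
ft_force: [0.4, 0.8, -0.5]
finger_gap: 0.593
gripper_force: 26.1
```

```bash
python3 go.py .4715,-.2054,.22
```

```text
p [0.4313 0.1786 0.2229] phi 73.87 t 21.0
.4715,-.2054,.22 tx -0.3577 ty 0.1453 tz 0.0029 len 0.386
```

>>> jog_arm --plan '[{"tx": -0.012, "ty": 0.005, "tz": 0, "spin": 0, "claw": 0.4}, {"tx": -0.036, "ty": 0.015, "tz": 0, "spin": 0, "claw": 0.4}, {"tx": -0.07, "ty": 0.028, "tz": 0, "spin": 0, "claw": 0.4}, {"tx": -0.105, "ty": 0.043, "tz": 0, "spin": 0, "claw": 0.4}, {"tx": -0.14, "ty": 0.057, "tz": 0, "spin": 0, "claw": 0.4}, {"tx": -0.175, "ty": 0.071, "tz": 0, "spin": 0, "claw": 0.4}, {"tx": -0.21, "ty": 0.085, "tz": 0, "spin": 0, "claw": 0.4}, {"tx": -0.245, "ty": 0.1, "tz": 0, "spin": 0, "claw": 0.4}, {"tx": -0.28, "ty": 0.114, "tz": 0, "spin": 0, "claw": 0.4}, {"tx": -0.315, "ty": 0.128, "tz": 0, "spin": 0, "claw": 0.4}]'

```text
time: 21.83
position: [0.4645, -0.1625, 0.2182]
orientation: [0.799, 0.601, -0.0, -0.0]
ft_force: [1.5, 1.1, -0.5]
finger_gap: 0.589
gripper_force: 26.1
```

>>> jog_arm --plan '[{"tx": -0.03, "ty": 0.012, "tz": 0, "spin": 0, "claw": 0.4}, {"tx": -0.043, "ty": 0.017, "tz": 0, "spin": 0, "claw": 0.4}, {"tx": -0.043, "ty": 0.017, "tz": 0.015, "spin": 0, "claw": 0.4}, {"tx": -0.043, "ty": 0.017, "tz": 0.04, "spin": 0, "claw": 0.4}, {"tx": -0.043, "ty": 0.017, "tz": 0.07, "spin": 0, "claw": 0.4}, {"tx": -0.043, "ty": 0.017, "tz": 0.1, "spin": 0, "claw": 0.4}, {"tx": -0.043, "ty": 0.017, "tz": 0.12, "spin": 0, "claw": 0.4}, {"tx": -0.043, "ty": 0.017, "tz": 0.125, "spin": 0, "claw": 0.4}, {"tx": -0.043, "ty": 0.017, "tz": 0.125, "spin": 0, "claw": 0.4}, {"tx": -0.043, "ty": 0.017, "tz": 0.125, "spin": 0, "claw": 0.4}]'

```text
time: 22.67
position: [0.4699, -0.2066, 0.0942]
orientation: [0.799, 0.601, 0.0, 0.0]
ft_force: [-0.1, 0.6, 0.0]
finger_gap: 0.588
gripper_force: 26.1
```

>>> jog_arm --plan '[{"tx": 0, "ty": 0, "tz": 0, "spin": 0, "claw": 0.4}, {"tx": 0, "ty": 0, "tz": 0, "spin": 0, "claw": 0.4}, {"tx": 0, "ty": 0, "tz": 0, "spin": 0, "claw": 0.4}]'

```text
time: 22.92
position: [0.4701, -0.2071, 0.0946]
orientation: [0.799, 0.601, 0.0, 0.001]
ft_force: [-0.4, 0.3, -0.8]
finger_gap: 0.586
gripper_force: 26.1
```

```bash
python3 go.py .4715,-.2054,.0625
```

```text
p [ 0.4701 -0.2071  0.0946] phi 73.84 t 22.9167
.4715,-.2054,.0625 tx 0.0021 ty 0.0009 tz 0.0321 len 0.032
```

>>> jog_arm --plan '[{"tx": 0.002, "ty": 0.001, "tz": 0.012, "spin": 0, "claw": 0.4}, {"tx": 0.002, "ty": 0.001, "tz": 0.021, "spin": 0, "claw": 0.4}, {"tx": 0.002, "ty": 0.001, "tz": 0.027, "spin": 0, "claw": 0.4}, {"tx": 0.002, "ty": 0.001, "tz": 0.03, "spin": 0, "claw": 0.4}, {"tx": 0.002, "ty": 0.001, "tz": 0.031, "spin": 0, "claw": 0.4}, {"tx": 0.002, "ty": 0.001, "tz": 0.031, "spin": 0, "claw": 0.4}, {"tx": 0.002, "ty": 0.001, "tz": 0.031, "spin": 0, "claw": 0.4}, {"tx": 0.002, "ty": 0.001, "tz": 0.031, "spin": 0, "claw": 0.4}]'

```text
time: 23.58
position: [0.4708, -0.2051, 0.062]
orientation: [0.799, 0.601, -0.0, -0.0]
ft_force: [-0.2, 0.2, 1.0]
finger_gap: 0.589
gripper_force: 26.2
```

>>> jog_arm --plan '[{"tx": 0, "ty": 0, "tz": 0.0005, "spin": 0, "claw": 0.4}, {"tx": 0, "ty": 0, "tz": 0.0005, "spin": 0, "claw": 0.4}, {"tx": 0, "ty": 0, "tz": 0.0005, "spin": 0, "claw": 0.65}, {"tx": 0, "ty": 0, "tz": 0.0005, "spin": 0, "claw": 0.8}, {"tx": 0, "ty": 0, "tz": 0.0005, "spin": 0, "claw": 1}, {"tx": 0, "ty": 0, "tz": 0, "spin": 0, "claw": 1}, {"tx": 0, "ty": 0, "tz": 0, "spin": 0, "claw": 1}, {"tx": 0, "ty": 0, "tz": 0, "spin": 0, "claw": 1}]'

```text
time: 24.25
position: [0.4709, -0.2052, 0.0623]
orientation: [0.799, 0.601, 0.0, -0.0]
ft_force: [0.3, 0.9, 0.1]
finger_gap: 1.0
gripper_force: 0.0
```

>>> jog_arm --plan '[{"tx": 0, "ty": 0, "tz": -0.015, "spin": 0, "claw": 1}, {"tx": 0, "ty": 0, "tz": -0.04, "spin": 0, "claw": 1}, {"tx": 0, "ty": 0, "tz": -0.07, "spin": 0, "claw": 1}, {"tx": 0, "ty": 0, "tz": -0.1, "spin": 0, "claw": 1}, {"tx": 0, "ty": 0, "tz": -0.13, "spin": 0, "claw": 1}, {"tx": 0, "ty": 0, "tz": -0.16, "spin": 0, "claw": 1}, {"tx": 0, "ty": 0, "tz": -0.175, "spin": 0, "claw": 1}, {"tx": 0, "ty": 0, "tz": -0.175, "spin": 0, "claw": 1}]'

```text
time: 24.92
position: [0.4727, -0.2057, 0.2416]
orientation: [0.799, 0.601, 0.002, 0.003]
ft_force: [0.4, -0.1, -0.1]
finger_gap: 1.0
gripper_force: 0.0
```

```bash
python3 go.py .48,.0,.235 .5677,.1934,.235
```

```text
p [ 0.4727 -0.2057  0.2416] phi 73.84 t 24.9167
.48,.0,.235 tx 0.1996 ty -0.0502 tz 0.0066 len 0.206
.5677,.1934,.235 tx 0.4098 ty -0.0198 tz 0.0066 len 0.410
```

>>> jog_arm --plan '[{"tx": 0.04, "ty": -0.003, "tz": 0, "spin": 0.06, "claw": 1}, {"tx": 0.08, "ty": -0.006, "tz": 0, "spin": 0.12, "claw": 1}, {"tx": 0.12, "ty": -0.009, "tz": 0, "spin": 0.18, "claw": 1}, {"tx": 0.16, "ty": -0.012, "tz": 0, "spin": 0.24, "claw": 1}, {"tx": 0.2, "ty": -0.014, "tz": 0, "spin": 0.3, "claw": 1}, {"tx": 0.24, "ty": -0.015, "tz": 0, "spin": 0.36, "claw": 1}, {"tx": 0.28, "ty": -0.016, "tz": 0, "spin": 0.42, "claw": 1}, {"tx": 0.32, "ty": -0.017, "tz": 0, "spin": 0.48, "claw": 1}, {"tx": 0.36, "ty": -0.018, "tz": 0, "spin": 0.54, "claw": 1}, {"tx": 0.4, "ty": -0.02, "tz": 0, "spin": 0.58, "claw": 1}]'

```text
time: 25.75
position: [0.563, 0.1861, 0.2362]
orientation: [0.939, 0.345, -0.001, 0.0]
ft_force: [0.4, -0.4, -0.3]
finger_gap: 1.003
gripper_force: 0.0
```

```bash
python3 go.py .5677,.1934,.235 .5677,.1934,.10; python3 - <<'E'
from m import *
for p in((.613,.157),(.597,.143),(.539,.244)):
  for z in(.015,.03): print(p,z,((proj("top",(*p,z))-(135,155))*6).round())
a=r.grab_frame('top');b=r.grab_frame('side')
out=np.zeros((400,800,3),np.uint8)
out[:,:400]=cv2.resize(a[170:270,300:400,::-1],(400,400));out[:,400:]=cv2.resize(b[90:190,240:340,::-1],(400,400))
cv2.imwrite('pics/p4.png',out)
for n,o in(('top',(300,170)),('side',(140,90))): print(n,(proj(n,(.4715,-.2054,.072))-o)*4)
E
```

```text
p [0.563  0.1861 0.2362] phi 40.39 t 25.75
.5677,.1934,.235 tx 0.0083 ty -0.0025 tz 0.0012 len 0.009
.5677,.1934,.10 tx 0.0083 ty -0.0025 tz 0.1362 len 0.136
(0.613, 0.157) 0.015 [539. 120.]
(0.613, 0.157) 0.03 [534. 112.]
(0.597, 0.143) 0.015 [564. 152.]
(0.597, 0.143) 0.03 [560. 143.]
(0.539, 0.244) 0.015 [356. 258.]
(0.539, 0.244) 0.03 [349. 250.]
top [189.37172191 205.19719087]
side [627.11355665 179.32633271]
```

View pics/p4.png

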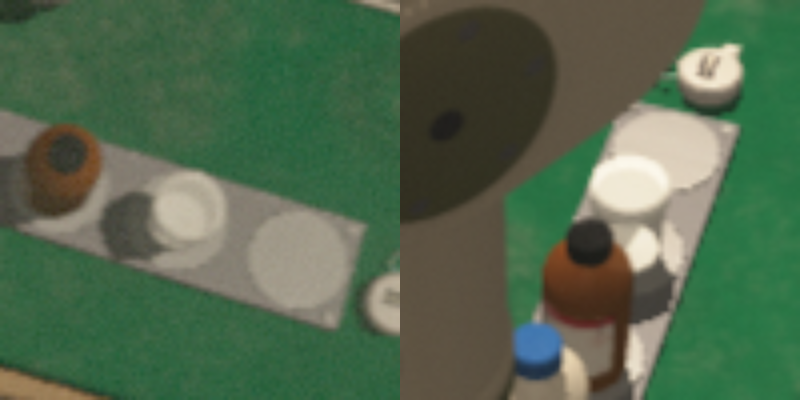

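The jar sits on disc 3: lid centre at crop (190,205) against (189.4,205.2) expected. Now the carton.

>>> jog_arm --plan '[{"tx": 0.008, "ty": -0.003, "tz": 0.03, "spin": 0, "claw": 0.92}, {"tx": 0.008, "ty": -0.003, "tz": 0.06, "spin": 0, "claw": 0.92}, {"tx": 0.008, "ty": -0.003, "tz": 0.09, "spin": 0, "claw": 0.92}, {"tx": 0.008, "ty": -0.003, "tz": 0.12, "spin": 0, "claw": 0.92}, {"tx": 0.008, "ty": -0.003, "tz": 0.136, "spin": 0, "claw": 0.92}, {"tx": 0.008, "ty": -0.003, "tz": 0.136, "spin": 0, "claw": 0.92}, {"tx": 0.008, "ty": -0.003, "tz": 0.136, "spin": 0, "claw": 0.92}, {"tx": 0.008, "ty": -0.003, "tz": 0.136, "spin": 0, "claw": 0.92}, {"tx": 0.008, "ty": -0.003, "tz": 0.136, "spin": 0, "claw": 0.92}]'

```text
time: 26.6
position: [0.568, 0.1926, 0.1031]
orientation: [0.938, 0.347, 0.001, -0.0]
ft_force: [0.4, 0.3, -0.2]
finger_gap: 0.92
gripper_force: 0.0
```

```bash
python3 go.py .5677,.1934,.034
```

```text
p [0.568  0.1926 0.1031] phi 40.62 t 26.6
.5677,.1934,.034 tx 0.0003 ty -0.0008 tz 0.0691 len 0.069
```

>>> jog_arm --plan '[{"tx": 0, "ty": -0.001, "tz": 0.015, "spin": 0, "claw": 0.92}, {"tx": 0, "ty": -0.001, "tz": 0.03, "spin": 0, "claw": 0.92}, {"tx": 0, "ty": -0.001, "tz": 0.045, "spin": 0, "claw": 0.92}, {"tx": 0, "ty": -0.001, "tz": 0.058, "spin": 0, "claw": 0.92}, {"tx": 0, "ty": -0.001, "tz": 0.066, "spin": 0, "claw": 0.92}, {"tx": 0, "ty": -0.001, "tz": 0.068, "spin": 0, "claw": 0.92}, {"tx": 0, "ty": -0.001, "tz": 0.068, "spin": 0, "claw": 0.92}, {"tx": 0, "ty": -0.001, "tz": 0.068, "spin": 0, "claw": 0.92}]'

```text
time: 27.27
position: [0.5669, 0.1932, 0.0341]
orientation: [0.938, 0.347, 0.001, -0.0]
ft_force: [0.7, 0.6, -0.1]
finger_gap: 0.921
gripper_force: 0.0
```

>>> jog_arm --plan '[{"tx": 0, "ty": 0, "tz": 0, "spin": 0, "claw": 0.4}, {"tx": 0, "ty": 0, "tz": 0, "spin": 0, "claw": 0.4}, {"tx": 0, "ty": 0, "tz": 0, "spin": 0, "claw": 0.4}, {"tx": 0, "ty": 0, "tz": 0, "spin": 0, "claw": 0.4}, {"tx": 0, "ty": 0, "tz": 0, "spin": 0, "claw": 0.4}, {"tx": 0, "ty": 0, "tz": 0, "spin": 0, "claw": 0.4}, {"tx": 0, "ty": 0, "tz": 0, "spin": 0, "claw": 0.4}, {"tx": 0, "ty": 0, "tz": 0, "spin": 0, "claw": 0.4}, {"tx": 0, "ty": 0, "tz": 0, "spin": 0, "claw": 0.4}]' --force 25

```text
time: 28.02
position: [0.567, 0.1931, 0.0342]
orientation: [0.938, 0.347, 0.001, 0.0]
ft_force: [-0.6, 0.0, 5.7]
finger_gap: 0.62
gripper_force: 27.9
```

>>> jog_arm --plan '[{"tx": 0, "ty": 0, "tz": -0.01, "spin": 0, "claw": 0.4}, {"tx": 0, "ty": 0, "tz": -0.025, "spin": 0, "claw": 0.4}, {"tx": 0, "ty": 0, "tz": -0.05, "spin": 0, "claw": 0.4}, {"tx": 0, "ty": 0, "tz": -0.08, "spin": 0, "claw": 0.4}, {"tx": 0, "ty": 0, "tz": -0.11, "spin": 0, "claw": 0.4}, {"tx": 0, "ty": 0, "tz": -0.14, "spin": 0, "claw": 0.4}, {"tx": 0, "ty": 0, "tz": -0.165, "spin": 0, "claw": 0.4}, {"tx": 0, "ty": 0, "tz": -0.18, "spin": 0, "claw": 0.4}, {"tx": 0, "ty": 0, "tz": -0.18, "spin": 0, "claw": 0.4}]'

```text
time: 28.77
position: [0.5677, 0.1938, 0.218]
orientation: [0.938, 0.347, 0.003, 0.0]
ft_force: [0.1, 0.4, -0.3]
finger_gap: 0.625
gripper_force: 27.3
```

```bash
python3 go.py .49,-.05,.214 .4459,-.2934,.214; python3 - <<'E'
from h import *
b=r.grab_frame('side');cv2.imwrite('pics/s5.png',cv2.resize(b[150:350,150:350,::-1],(600,600)))
E
```

```text
p [0.5677 0.1938 0.218 ] phi 40.63 t 28.7667
.49,-.05,.214 tx -0.2178 ty 0.1345 tz 0.0040 len 0.256
.4459,-.2934,.214 tx -0.4097 ty 0.2905 tz 0.0040 len 0.502
```

View pics/s5.png

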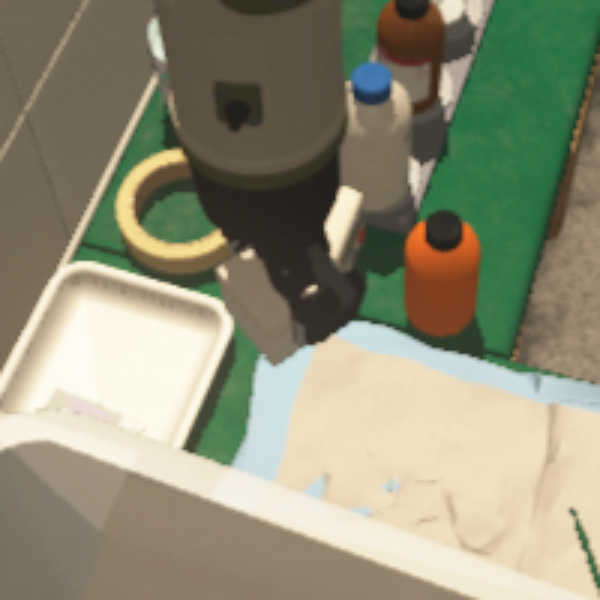

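>>> jog_arm --plan '[{"tx": -0.012, "ty": 0.007, "tz": 0, "spin": -0.03, "claw": 0.4}, {"tx": -0.038, "ty": 0.023, "tz": 0, "spin": -0.07, "claw": 0.4}, {"tx": -0.07, "ty": 0.043, "tz": 0, "spin": -0.12, "claw": 0.4}, {"tx": -0.102, "ty": 0.063, "tz": 0, "spin": -0.17, "claw": 0.4}, {"tx": -0.134, "ty": 0.083, "tz": 0, "spin": -0.22, "claw": 0.4}, {"tx": -0.166, "ty": 0.102, "tz": 0, "spin": -0.27, "claw": 0.4}, {"tx": -0.194, "ty": 0.12, "tz": 0, "spin": -0.32, "claw": 0.4}, {"tx": -0.22, "ty": 0.137, "tz": 0, "spin": -0.37, "claw": 0.4}, {"tx": -0.246, "ty": 0.158, "tz": 0, "spin": -0.42, "claw": 0.4}, {"tx": -0.274, "ty": 0.18, "tz": 0, "spin": -0.47, "claw": 0.4}]'

```text
time: 29.65
position: [0.4741, -0.1231, 0.2121]
orientation: [0.83, 0.557, -0.001, -0.001]
ft_force: [1.9, 0.0, -0.8]
finger_gap: 0.618
gripper_force: 27.3
```

```bash
python3 go.py .4459,-.2934,.214
```

```text
p [ 0.4741 -0.1231  0.2121] phi 67.72 t 29.65
.4459,-.2934,.214 tx -0.1683 ty 0.0385 tz -0.0019 len 0.173
```

>>> jog_arm --plan '[{"tx": -0.035, "ty": 0.008, "tz": 0, "spin": -0.05, "claw": 0.4}, {"tx": -0.07, "ty": 0.016, "tz": 0, "spin": -0.1, "claw": 0.4}, {"tx": -0.105, "ty": 0.024, "tz": 0, "spin": -0.11, "claw": 0.4}, {"tx": -0.14, "ty": 0.032, "tz": 0, "spin": -0.11, "claw": 0.4}, {"tx": -0.16, "ty": 0.037, "tz": 0, "spin": -0.11, "claw": 0.4}, {"tx": -0.168, "ty": 0.038, "tz": 0.01, "spin": -0.11, "claw": 0.4}, {"tx": -0.168, "ty": 0.038, "tz": 0.04, "spin": -0.11, "claw": 0.4}, {"tx": -0.168, "ty": 0.038, "tz": 0.075, "spin": -0.11, "claw": 0.4}, {"tx": -0.168, "ty": 0.038, "tz": 0.11, "spin": -0.11, "claw": 0.4}, {"tx": -0.168, "ty": 0.038, "tz": 0.135, "spin": -0.11, "claw": 0.4}]'

```text
time: 30.48
position: [0.4446, -0.2896, 0.074]
orientation: [0.799, 0.601, -0.0, -0.003]
ft_force: [-0.2, -0.7, -0.8]
finger_gap: 0.622
gripper_force: 27.3
```

>>> jog_arm --plan '[{"tx": 0, "ty": 0, "tz": 0, "spin": 0, "claw": 0.4}, {"tx": 0, "ty": 0, "tz": 0, "spin": 0, "claw": 0.4}, {"tx": 0, "ty": 0, "tz": 0, "spin": 0, "claw": 0.4}, {"tx": 0, "ty": 0, "tz": 0, "spin": 0, "claw": 0.4}, {"tx": 0, "ty": 0, "tz": 0, "spin": 0, "claw": 0.4}]'

```text
time: 30.9
position: [0.4477, -0.2924, 0.0802]
orientation: [0.799, 0.601, 0.001, 0.002]
ft_force: [0.3, -1.0, -1.0]
finger_gap: 0.621
gripper_force: 27.2
```

```bash
python3 go.py .4459,-.2934,.0425;python3 - <<'E'
from m import *
a=r.grab_frame('top');b=r.grab_frame('side')
out=np.zeros((600,800,3),np.uint8)
out[:400,:400]=cv2.resize(a[170:270,300:400,::-1],(400,400));out[:,400:]=cv2.resize(b[50:200,250:350,::-1],(400,600))
cv2.imwrite('pics/p5.png',out)
p,f=now()
for n,o in(('top',(300,170)),('side',(150,50))): print(n,(proj(n,(*p[:2],p[2]-.034))-o)*4,(proj(n,(*p[:2],p[2]+.016))-o)*4)
E
```

```text
p [ 0.4477 -0.2924  0.0802] phi 73.85 t 30.9
.4459,-.2934,.0425 tx -0.0015 ty -0.0014 tz 0.0377 len 0.038Traceback (most recent call last):
  File "<stdin>", line 6, in <module>
NameError: name 'now' is not defined. Did you mean: 'pow'?
```

View pics/p5.png

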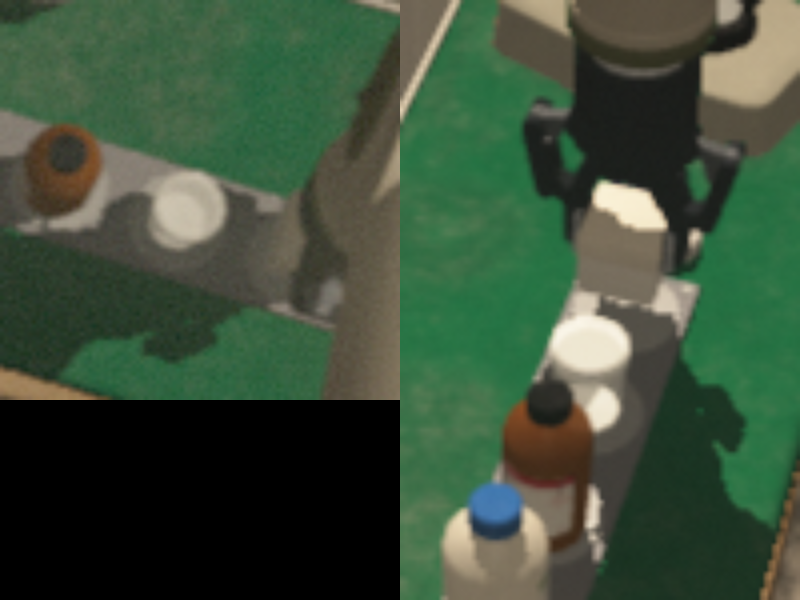

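The carton is held above disc 4. Lowering it.

>>> jog_arm --plan '[{"tx": -0.0015, "ty": -0.001, "tz": 0.012, "spin": 0, "claw": 0.4}, {"tx": -0.0015, "ty": -0.001, "tz": 0.022, "spin": 0, "claw": 0.4}, {"tx": -0.0015, "ty": -0.001, "tz": 0.03, "spin": 0, "claw": 0.4}, {"tx": -0.0015, "ty": -0.001, "tz": 0.034, "spin": 0, "claw": 0.4}, {"tx": -0.0015, "ty": -0.001, "tz": 0.0365, "spin": 0, "claw": 0.4}, {"tx": -0.0015, "ty": -0.001, "tz": 0.0365, "spin": 0, "claw": 0.4}, {"tx": -0.0015, "ty": -0.001, "tz": 0.0365, "spin": 0, "claw": 0.4}, {"tx": -0.0015, "ty": -0.001, "tz": 0.0365, "spin": 0, "claw": 0.4}]'

```text
time: 31.67
position: [0.4445, -0.2927, 0.042]
orientation: [0.799, 0.601, -0.001, -0.001]
ft_force: [-5.5, 3.1, 11.7]
finger_gap: 0.623
gripper_force: 28.8
```

```bash
python3 go.py .4459,-.2934,.0425
```

```text
p [ 0.4445 -0.2927  0.042 ] phi 73.85 t 31.6667
.4459,-.2934,.0425 tx -0.0003 ty 0.0015 tz -0.0005 len 0.002
```

Contact made. Easing up slightly with a 1 mm correction, then releasing and backing off.

>>> jog_arm --plan '[{"tx": 0, "ty": 0.001, "tz": -0.001, "spin": 0, "claw": 0.4}, {"tx": 0, "ty": 0.001, "tz": -0.001, "spin": 0, "claw": 0.4}, {"tx": 0, "ty": 0.001, "tz": -0.001, "spin": 0, "claw": 0.65}, {"tx": 0, "ty": 0.001, "tz": -0.001, "spin": 0, "claw": 0.8}, {"tx": 0, "ty": 0.001, "tz": -0.001, "spin": 0, "claw": 1}, {"tx": 0, "ty": 0.001, "tz": -0.001, "spin": 0, "claw": 1}, {"tx": 0, "ty": 0.001, "tz": -0.001, "spin": 0, "claw": 1}, {"tx": 0, "ty": 0.001, "tz": -0.001, "spin": 0, "claw": 1}]'

```text
time: 32.33
position: [0.4461, -0.2934, 0.0428]
orientation: [0.799, 0.601, 0.0, -0.0]
ft_force: [0.6, 0.3, 0.4]
finger_gap: 1.001
gripper_force: 0.0
```

>>> jog_arm --plan '[{"tx": 0, "ty": 0, "tz": -0.015, "spin": 0, "claw": 1}, {"tx": 0, "ty": 0, "tz": -0.04, "spin": 0, "claw": 1}, {"tx": 0, "ty": 0, "tz": -0.07, "spin": 0, "claw": 1}, {"tx": 0, "ty": 0, "tz": -0.1, "spin": 0, "claw": 1}, {"tx": 0, "ty": 0, "tz": -0.13, "spin": 0, "claw": 1}, {"tx": 0, "ty": 0, "tz": -0.16, "spin": 0, "claw": 1}, {"tx": 0, "ty": 0, "tz": -0.19, "spin": 0, "claw": 1}, {"tx": 0, "ty": 0, "tz": -0.2, "spin": 0, "claw": 1}]'

```text
time: 33.0
position: [0.4476, -0.294, 0.2477]
orientation: [0.799, 0.601, 0.001, 0.003]
ft_force: [0.7, 0.3, 0.3]
finger_gap: 0.997
gripper_force: 0.0
```

```bash
python3 go.py .49,.0,.24 .5,.2,.24
```

```text
p [ 0.4476 -0.294   0.2477] phi 73.85 t 33.0
.49,.0,.24 tx 0.2942 ty -0.0411 tz 0.0077 len 0.297
.5,.2,.24 tx 0.4891 ty -0.0871 tz 0.0077 len 0.497
```

>>> jog_arm --plan '[{"tx": 0.038, "ty": -0.008, "tz": 0, "spin": 0, "claw": 1}, {"tx": 0.076, "ty": -0.016, "tz": 0, "spin": 0, "claw": 1}, {"tx": 0.114, "ty": -0.024, "tz": 0, "spin": 0, "claw": 1}, {"tx": 0.152, "ty": -0.032, "tz": 0, "spin": 0, "claw": 1}, {"tx": 0.19, "ty": -0.038, "tz": 0, "spin": 0, "claw": 1}, {"tx": 0.228, "ty": -0.044, "tz": 0, "spin": 0, "claw": 1}, {"tx": 0.266, "ty": -0.05, "tz": 0, "spin": 0, "claw": 1}, {"tx": 0.304, "ty": -0.056, "tz": 0, "spin": 0, "claw": 1}, {"tx": 0.342, "ty": -0.062, "tz": 0, "spin": 0, "claw": 1}, {"tx": 0.38, "ty": -0.068, "tz": 0, "spin": 0, "claw": 1}]'

```text
time: 33.83
position: [0.4863, 0.0923, 0.2428]
orientation: [0.8, 0.601, 0.0, 0.0]
ft_force: [1.9, 0.4, -0.4]
finger_gap: 1.003
gripper_force: 0.0
```

>>> jog_arm --plan '[{"tx": 0.038, "ty": -0.01, "tz": 0, "spin": 0, "claw": 1}, {"tx": 0.076, "ty": -0.02, "tz": 0, "spin": 0, "claw": 1}, {"tx": 0.114, "ty": -0.03, "tz": 0, "spin": 0, "claw": 1}, {"tx": 0.15, "ty": -0.04, "tz": 0, "spin": 0, "claw": 1}, {"tx": 0.18, "ty": -0.05, "tz": 0, "spin": 0, "claw": 1}, {"tx": 0.18, "ty": -0.05, "tz": 0, "spin": 0, "claw": 1}, {"tx": 0.18, "ty": -0.05, "tz": 0, "spin": 0, "claw": 1}]'

```text
time: 34.42
position: [0.4873, 0.28, 0.2423]
orientation: [0.798, 0.603, -0.0, -0.001]
ft_force: [0.3, -1.1, 0.3]
finger_gap: 1.001
gripper_force: 0.0
```

```bash
python3 - <<'E'
from m import *
a=r.grab_frame('top');b=r.grab_frame('side')
out=np.zeros((560,800,3),np.uint8)
out[:350,:]=cv2.resize(a[180:250,260:420,::-1],(800,350))
out2=cv2.resize(b[90:240,230:340,::-1],None,fx=4,fy=4)
cv2.imwrite('pics/p6.png',out[:350]);cv2.imwrite('pics/p7.png',out2)
D=[(.5232,-.0273),(.4968,-.1165),(.4715,-.2054),(.4459,-.2934)]
for d,h in zip(D,(.138,.126,.072,.058)): print(((proj('top',(*d,h))-(260,180)+.5)*5).round(),((proj('side',(*d,h))-(230,90)+.5)*4).round())
E
```

```text
[125.  82.] [175. 340.]
[289. 140.] [227. 231.]
[439. 209.] [269. 181.]
[591. 263.] [309.  97.]
```

View pics/p6.png

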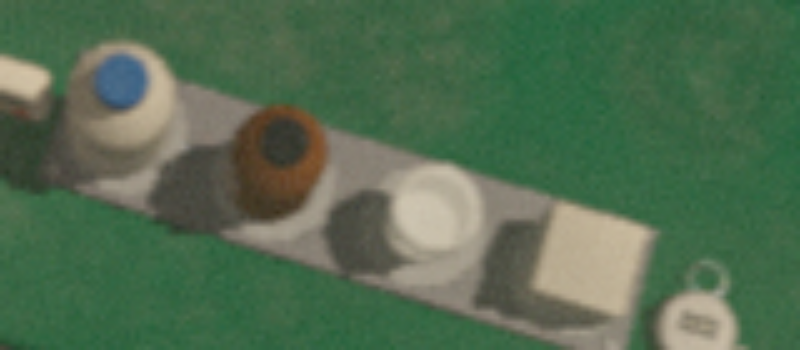

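View pics/p7.png

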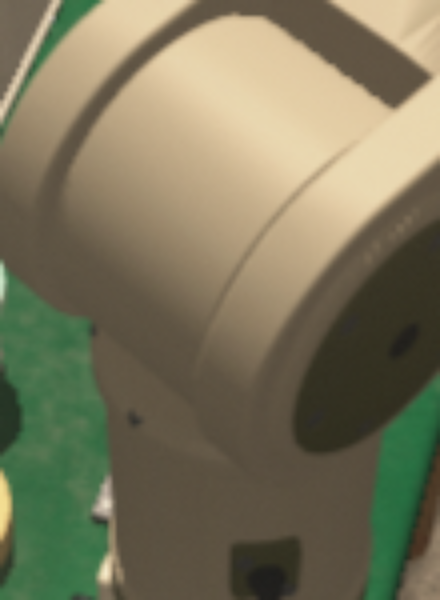

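The final top view shows all four upright. White cap is at (122,80), brown cap (285,140), jar lid (435,208) and carton centre (593,260), each within about 2 mm of its expected spot. The arm blocks the side view. The gripper is clear, so I'm handing in.

```bash
python3 -c "
from rig import r
print(r.close_job())"
```

```text
the job is handed in; nothing more can be done
None
```

The white bottle, brown bottle, jar and carton stand upright on the four discs, tallest next to the timer, each within about 2 mm of its disc centre in the last top view, and the job was handed in at about 34.5 s.

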